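Mask a glaze test tile for its last sprayed coat

ROBOT

A 7-joint arm with a two-finger parallel gripper is mounted at the origin on a cart in front of the work surface, level with it; the furniture and walls round the work are solid. World frame = base frame: x ahead of the robot, y to its left, z up, the work surface at z = 0. Lengths are in m, angles in rad, forces in N, time in s.
With the tool pointing down it reaches from about 0.4 to 0.85 m from the base axis. Payload 10.4 kg.
Tool frame: the origin (TCP) lies between the finger pads; the fingertips stand 17 mm ahead of it and the grasp point (between the pads) lies 2 mm behind it; z points along the fingers, y is the line along which they close (so a half turn about z gives the same grasp; the last joint's range is limited). The gripper opens to 85 mm and grips with 20 to 120 N. Pads are 22 mm wide; open, the fingers measure 114 mm over their backs; the gripper's body (76 mm by 85 mm) begins 54 mm behind the grasp point. The pads swing forward as they close: fully open they stand 13 mm farther back than shut.
Start: joints at [1.087, 0.332, -0.065, 1.46, 0.022, 1.35, -0.088], TCP at [0.278, -0.56, 0.248] pointing down, gripper open.
Joint ranges: [-2.6, 2.6], [-0.5, 2.12], [-1.47, 1.34], [0.16, 2.42], [-1.27, 4.41], [0.06, 2.06], [-2.6, 2.6]. Speed limits (rad/s): [2.22, 2.22, 2.79, 2.79, 3.14, 3.14, 3.14].

INTERFACE

Orientations are given as a unit quaternion [x, y, z, w].
In Python, from workcell import readout, imaging, manip gives the robot as it stands. The module is installed in compiled form; this text tells all that it offers.
- The arm moves only by the shell command python3 -m crank 'ROWS' [OPENING] [FORCE]. ROWS is JSON, a list of rows, each a list of 4 numbers: the shift along the tool's x, y, z as a fraction of full scale, then the turn about the tool's z as a fraction of full scale. In form: [[x, y, z, yaw], ...]. A call has 1 to 5 rows; each row is the pose to reach, as a shift and turn from the pose commanded when the call began, along the tool's axes at that moment; what a row does not reach only later rows make up. Full scale, the value 1, is 400 mm for a shift and 60 degrees for a turn. A row lasts 1/12 s, in which the tool goes at most 41.7 mm and 7.16 degrees, less where a joint would pass 70% of its speed; a pose out of reach is approached as far as the arm can. A call with a number of a shift or a turn outside -1 to 1 is refused whole. A call with a gripper value outside its range is refused whole. OPENING is the gripper command: -1 is shut, 1 is fully open, values between are in proportion, set as the call begins (- or left out, the last holds). The fingers move at their own pace and stop on an object; FORCE is the grip in N (left out, the last holds). Time passes only in rows, so rows that repeat a pose let the fingers close. It gives the time, the measured TCP pose, the force, the opening and the grip force at its end, in the units of the state.
- readout.get_obs(): the state, without advancing time (a new reading comes with each control period).
- imaging.camera(name): name is "scene" or "top" or "wrist"; returns a dict with "color" (420x560x3 uint8, red, green, blue), "fx", "fy", "cx", "cy" (pixels), "rvec" (rotation vector, rad) and "tvec" (3), from world to camera coordinates, as OpenCV has them. Camera axes: x right, y down, z forward; pixel columns grow to the right and rows downward; lengths in m; the calibration is good to about 2 mm. A picture is of the moment at which its call begins. There is no depth.
- manip.hand_in(): hands the job in; it is judged then, once.
The state is a dict: "clock": time; "joint_pos": joint angles; "joint_velocities": joint speeds; "tau": joint torques, N m; "position": TCP position; "ee_rot": TCP orientation; "ft_force": force on the tool from outside, world axes, zero at the start; "torque": the same for the moment, N m; "grip_width": opening from 0.0 (shut) to 1.0 (fully open); "grasp_force": force on a finger pad.
Only numpy, scipy, OpenCV 4.12 (cv2) and the standard library are available. Lean on these libraries where they do the work, as an engineer would, in place of code of your own. Each camera call takes 0.05 s, during which the arm holds its last target. There are 200 camera calls.

TASK

Take the single test tile out of the shallow bowl and lay it flat, face up, on the bed of the spray jig between the locating pins, with its hole end at the mask end (away from the handle). Then take the wooden grip and pull the sprung mask frame out against its spring until its pointers stand on the second line after the home line, so that only the front third of the tile is left open to the spray. Finish while still holding the frame there, because the spring would pull it home if you let go; leave the bowl and the things standing round upright and where they are.

Things in the scene. Friction and masses are not known exactly. Their poses are not given: they have to be found in the camera images.
- spray_jig: Spray jig, fixed to the table: plywood board 272 (x) x 188 (y) mm, top 16 mm above the table, from x -104 to +168 mm. Origin on the table under the middle of the tile bed; x points from the handle (front) to the mask and spring tube (rear), z up. Beside the tile's long sides fingers find free space down to the board, out to y +-61 mm, where the mask frame's side bars run (32 mm high)
- bed (a point): Centre of the top of the tile bed, a wooden block 60 x 29 mm, 30 mm above the table; axes as the jig. A tile in place rests on it, long side along x, its centre 3 mm above this point. 6 mm steel pins with round tops (5.8 mm above the bed) stand at x +-24, y +-23.5 mm and at x +-38.5, y +-8 mm: 2.5 mm play all round the tile
- mask (a joint): Travel of the sprung mask frame along the jig's -x, in m: 0 = home, held by the spring, mask clear behind the tile; 0.029 = pointers on the first line (mask over the rear third of the tile); 0.051 = on the second line (rear two thirds); 0.064 = end stop. Takes about 5 N at home, 11 N at the second line; runs home when released
- mask_grip (a point): Middle of the mask frame's wooden grip, 54 mm above the table, 90 mm in front of the bed's centre at home: round bar 16 mm thick, 94 mm long along the jig's y, free on both sides and beneath (board 38 mm below its middle). Moves with the frame; axes as the jig
- mark (a point): Fixed point where the middle of the wooden grip is when the pointers stand on the second line, 51 mm from its home place along the jig's -x. The lines: a light wooden strip outside each side bar has three dark cross lines, at x +30 (home), +1 (first) and -21 mm (second) in the jig's frame; a dark pointer on each bar stands at +30 at home
- mask_edge (a point): Middle of the mask's front edge, on its underside 40 mm above the table (about 3 mm above a seated tile): an aluminium plate 72 mm wide that slides over the tile; 40 mm behind the bed's centre at home; moves with the frame
- bowl: Shallow round terracotta bowl, loose, 208 mm across the rim, 50 mm high, wall 5 mm; flat inner floor about 130 mm across, 6 mm above the table. Origin at the centre of its underside
- tile_centre (a point): Centre of the test tile (half-way up): plain off-white flat ceramic tile 66 (its x) x 36 (its y) x 6 mm, about 45 g, loose, lying flat face up on the floor of the bowl. Axes: x along the tile towards the end with the hole, z up out of its face. At the start its hole end points away from the robot, within about 65 degrees
- tile_hole (a point): The small hanging hole of the tile, on its top face, 26 mm from the centre along the tile's x
- pot_jar: Bystander: underglaze jar, white with a black cap, 48 mm across, 68 mm high, standing; origin at its underside
- cup: Bystander: reddish bisque cup, 72 mm across, 80 mm high, standing; origin at its underside
- pinch_cup: Bystander: small pale grey cup, 62 mm across, 60 mm high, standing; origin at its underside
Mind the look-alikes: they are no part of the job. What is shaped like the part that bears tile_centre but blue or yellow is not meant.

How it is judged:
By the outcome, as a careful person would: the job done as asked, in the order asked, and still so for the second after the job is handed in, while the arm keeps its last pose, push and grip.
It also fails if it takes over 58 s, if anything falls off the work surface, if the arm or the gripper's body presses on something with over 40 N, if the wrist force passes 120 N, or if a joint passes its speed limit or range.

## Working session

There is one attempt and no reset: what is moved stays moved. The work goes in short steps, Python scripts to look and compute and a shell command to move; the robot and the scene stay as the last step left them, time stands still between calls to the robot, and variables do not carry over. Pictures are saved under pics/ and viewed, at most 10 in all, crops included, and the job is handed in when it is done.

```bash
mkdir -p pics; cat > h.py <<'E'
import numpy as np, cv2
from workcell import readout, imaging, manip
from scipy.spatial.transform import Rotation as R
def ray(c,u,v,z):
    M=cv2.Rodrigues(np.array(c["rvec"],float))[0]; t=np.array(c["tvec"],float).ravel()
    o=-M.T@t; d=M.T@np.array([(u-c["cx"])/c["fx"],(v-c["cy"])/c["fy"],1])
    return o+d*(z-o[2])/d[2]
def proj(c,p):
    M=cv2.Rodrigues(np.array(c["rvec"],float))[0]; q=M@np.array(p)+np.array(c["tvec"],float).ravel()
    return c["fx"]*q[0]/q[2]+c["cx"], c["fy"]*q[1]/q[2]+c["cy"]
def save(n,c,crop=None,s=1):
    im=c["color"][:,:,::-1]
    if crop: x0,y0,x1,y1=crop; im=im[y0:y1,x0:x1]
    cv2.imwrite("pics/"+n,cv2.resize(im,None,fx=s,fy=s,interpolation=cv2.INTER_CUBIC))
E
python3 - <<'E'
from h import *
import pickle
cs={n:imaging.camera(n) for n in("scene","top")}
pickle.dump(cs,open("c0.pkl","wb"))
save("top.png",cs["top"],None,1.42); 
for n,c in cs.items():
  M=cv2.Rodrigues(np.array(c["rvec"],float))[0];print(n,c["fx"],-M.T@np.array(c["tvec"]).ravel(),M.round(2).tolist())
o=readout.get_obs();print(o["position"],R.from_quat(o["ee_rot"]).as_matrix().round(3),o["clock"],o["grip_width"])
E
```

```text
scene 400.46467175454177 [-0.20514504  0.79938538  0.9052073 ] [[-0.69, -0.72, 0.01], [-0.45, 0.42, -0.79], [0.57, -0.55, -0.61]]
top 462.7529934028795 [0.44757853 0.03117718 1.3318503 ] [[0.01, -1.0, 0.0], [-0.99, -0.01, -0.1], [0.1, 0.0, -0.99]]
[ 0.27775362 -0.55955282  0.24759698] [[ 0.896  0.445 -0.001]
 [ 0.445 -0.896  0.001]
 [-0.    -0.001 -1.   ]] 0.1 0.9996744689370167
```

View pics/top.png

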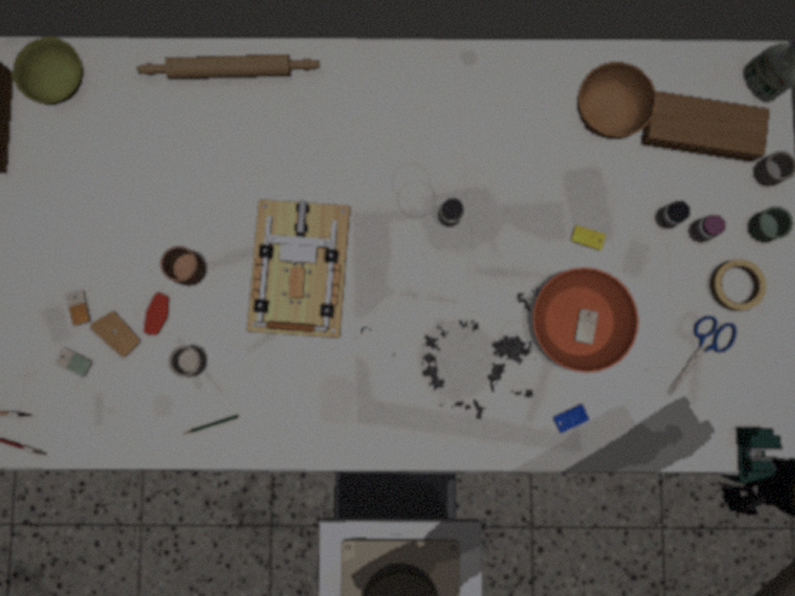

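The top view shows tile-like items at the off-white tile in the bowl (587,326), yellow (588,237), blue (571,418) and brown or green cards at (116,333) and (74,362). By the description I choose the off-white one in the bowl. The jig is at (298,268), with its mask and spring on the far side.

```bash
python3 - <<'E'
from h import *
import pickle
c=pickle.load(open("c0.pkl","rb"))["top"];im=c["color"][:,:,::-1]
a=cv2.resize(im[180:270,365:455],(540,540),interpolation=cv2.INTER_CUBIC)  # x6
a=a[:, :400] if 0 else a
b=im[135:242,168:252]; 
b=cv2.resize(b,None,fx=5,fy=5,interpolation=cv2.INTER_CUBIC)
a=cv2.resize(im[205:255,390:440],(300,300),interpolation=cv2.INTER_CUBIC)
out=np.zeros((540,760,3),np.uint8);out[:300,:300]=a;out[:535,320:740]=b
out=np.clip(out.astype(float)*1.5,0,255).astype(np.uint8)
cv2.imwrite("pics/crop1.png",out)
E
```

```text
(no output)
```

View pics/crop1.png

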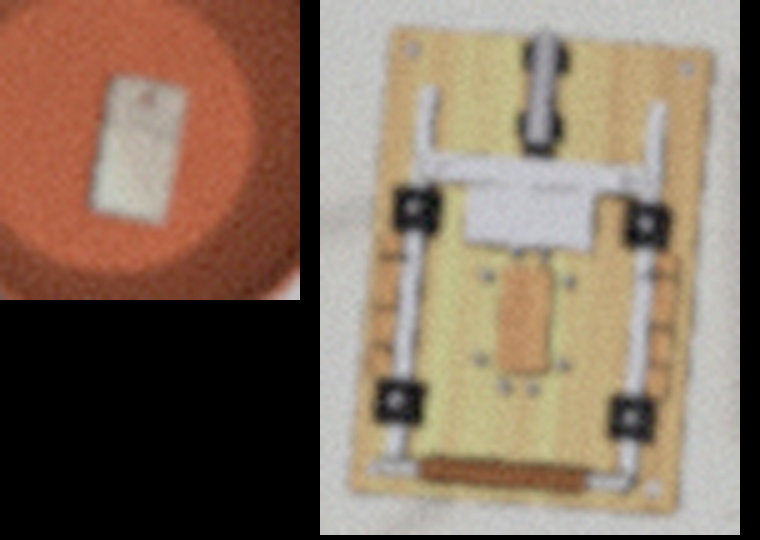

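The crop confirms the off-white tile in the bowl, hole at its far end (148,99). In the right half the bed runs from (530,262) to (522,372), with board corners (392,28), (713,48), (350,490) and (677,510).

```bash
python3 - <<'E'
from h import *
import pickle
c=pickle.load(open("c0.pkl","rb"))["top"]
A=lambda p,z:ray(c,390-.42+p[0]/6,205-.42+p[1]/6,z)
B=lambda p,z:ray(c,168-.4+(p[0]-320)/5,135-.4+p[1]/5,z)
t=[A(p,.012) for p in[(110,75),(188,90),(90,212),(165,225)]]
T=np.mean(t,0);print("tile",T,"sides",[np.linalg.norm(t[i]-t[j]) for i,j in((0,1),(2,3),(0,2),(1,3))])
d=(t[0]+t[1]-t[2]-t[3]);print("yaw",np.degrees(np.arctan2(d[1],d[0])));h=A((148,99),.012)-T;print("hole",h,np.linalg.norm(h))
b=[B(p,.016) for p in[(392,28),(713,48),(350,490),(677,510)]]
print("board sides",[np.linalg.norm(b[i]-b[j]) for i,j in((0,1),(2,3),(0,2),(1,3))])
d=(b[0]+b[1]-b[2]-b[3]);y=np.arctan2(d[1],d[0]);d2=(b[0]+b[2]-b[1]-b[3]);print("yaw",np.degrees(y),np.degrees(np.arctan2(d2[1],d2[0]))-90)
print("bed from board",np.mean(b,0)-.032*np.array([np.cos(y),np.sin(y),0]))
pins=[(488,275),(570,282),(481,358),(563,366),(518,252),(545,255),(505,386),(533,390)]
q=[B(p,.0358) for p in pins];print("bed from pins",np.mean(q,0))
d=sum(q[i]-q[j] for i,j in((0,2),(1,3),(4,6),(5,7)));print("yaw pins",np.degrees(np.arctan2(d[1],d[0])),np.linalg.norm(q[0]-q[2]))
g=[B(p,.054) for p in((418,468),(588,480))];print("grip",g,np.mean(g,0))
print("expected grip",np.mean(q,0)-.09*np.array([np.cos(y),np.sin(y),0]))
print("bowl",ray(c,584.5/1.42,319.5/1.42,.05))
for n,p,z in(("pinch",(189,360),.06),("cup",(183,265),.08),("jar",(451,211),.068)):print(n,ray(c,p[0]/1.42,p[1]/1.42,z))
E
```

```text
tile [ 0.53566066 -0.3743038   0.012     ] sides [np.float64(0.03769834919778712), np.float64(0.035966956061299266), np.float64(0.06635194217413637), np.float64(0.06564248665453622)]
yaw -10.387329931164404
hole [ 0.02454871 -0.00527152  0.        ] 0.02510832871989419
board sides [np.float64(0.18689411848701298), np.float64(0.1865211042487714), np.float64(0.2692257075352425), np.float64(0.26879097413376585)]
yaw -3.709339162237456 -3.253251004843108
bed from board [0.62033729 0.20762396 0.016     ]
bed from pins [0.61850215 0.20673319 0.0358    ]
yaw pins -3.9861405766179145 0.04738990124043343
grip [array([0.5334304 , 0.26210556, 0.054     ]), array([0.52729714, 0.16795596, 0.054     ])] [0.53036377 0.21503076 0.054     ]
expected grip [0.52869069 0.21255574 0.0358    ]
bowl [ 0.5460021  -0.36016908  0.05      ]
pinch [0.46278119 0.40748027 0.06      ]
cup [0.64470569 0.41959284 0.08      ]
jar [ 0.75652057 -0.0982677   0.068     ]
```

```bash
python3 -m crank '[[0.06,-0.01,0,0.05],[0.14,-0.025,0,0.12],[0.22,-0.035,0,0.2],[0.30,-0.05,0,0.28],[0.38,-0.063,0,0.30]]' 0.3 30
python3 - <<'E'
from h import *
o=readout.get_obs();p=o["position"];M=R.from_quat(o["ee_rot"]).as_matrix()
print(p,M.round(3),o["joint_pos"],o["ft_force"],o["grip_width"])
print(M.T@(np.array([.536,-.374,.12])-p)/.4)
E
```

```text
clock: 0.52
position: [0.4038, -0.4684, 0.248]
ee_rot: [0.998, 0.071, -0.0, -0.0]
ft_force: [0.4, 0.6, 0.6]
grip_width: 0.652
grasp_force: 0.0
[ 0.40380831 -0.46844626  0.24797167] [[ 0.99   0.141 -0.   ]
 [ 0.141 -0.99   0.   ]
 [-0.    -0.001 -1.   ]] [ 0.86625173  0.32029225 -0.10223072  1.47679615  0.03291176  1.34678445
 -0.66760294] [0.40425201 0.60094313 0.64948922] 0.6524446677587233
[ 0.36055139 -0.18704545  0.31990387]
```

```bash
python3 -m crank '[[0.07,-0.035,0.05,0.08],[0.15,-0.075,0.12,0.18],[0.23,-0.12,0.19,0.26],[0.31,-0.16,0.25,0.308],[0.36,-0.187,0.29,0.308]]'
python3 -m crank '[[0,0,0,0],[0,0,0,0]]'
python3 - <<'E'
from h import *
o=readout.get_obs();p=o["position"];M=R.from_quat(o["ee_rot"]).as_matrix()
print(p,M.round(3))
c=imaging.camera("wrist");save("w1.png",c,None,1.4)
import pickle;pickle.dump(c,open("w1.pkl","wb"))
print(proj(c,[.536,-.374,.012]),proj(c,[.5606,-.3796,.012]))
E
```

```text
clock: 0.93
position: [0.5355, -0.3726, 0.1304]
ee_rot: [0.996, -0.089, -0.0, -0.0]
ft_force: [-0.7, -1.0, 0.5]
grip_width: 0.647
grasp_force: 0.0
clock: 1.1
position: [0.5353, -0.3717, 0.13]
ee_rot: [0.996, -0.086, -0.001, -0.001]
ft_force: [-0.1, 0.4, 0.2]
grip_width: 0.651
grasp_force: 0.0
[ 0.5352567  -0.37169703  0.12997125] [[ 0.985 -0.171 -0.003]
 [-0.171 -0.985  0.003]
 [-0.003 -0.002 -1.   ]]
(np.float64(283.84250834641796), np.float64(209.8089977231369)) (np.float64(285.8845645900755), np.float64(175.01473101630876))
```

View pics/w1.png

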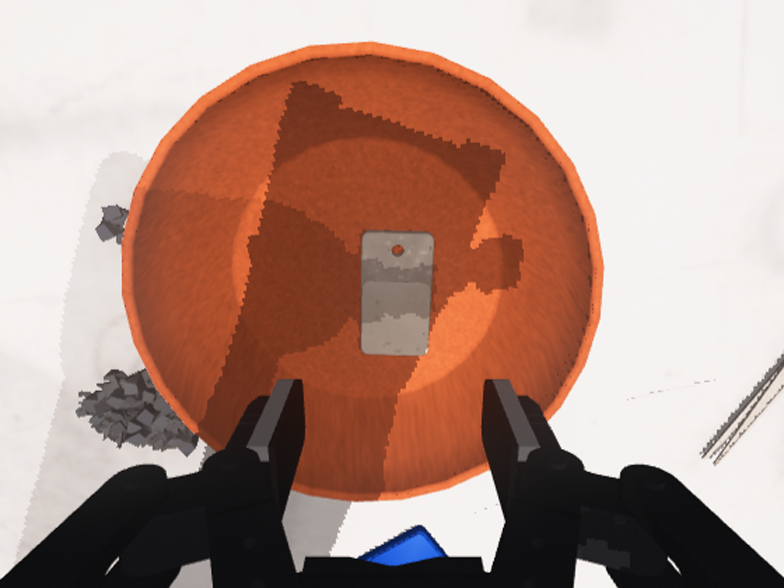

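The wrist view shows the tile with corners about (361,231), (434,232), (361,353) and (428,355) and its hole at (397,250). That is centred at (283.5,209.4) px in the raw image, matching the estimate.

```bash
python3 - <<'E'
from h import *
import pickle
c=pickle.load(open("w1.pkl","rb"))
t=[ray(c,a/1.4-.14,b/1.4-.14,.012) for a,b in((361,231),(434,232),(361,354),(429,355.5))]
T=np.mean(t,0);d=t[0]+t[1]-t[2]-t[3];print(T,np.degrees(np.arctan2(d[1],d[0])),[np.linalg.norm(t[i]-t[j]) for i,j in((0,1),(2,3),(0,2),(1,3))])
o=readout.get_obs();p=o["position"];M=R.from_quat(o["ee_rot"]).as_matrix()
print(p,M.round(3));T[2]=.024;print(M.T@(T-p)/.4,np.degrees(np.arctan2(M[1,0],M[0,0])))
E
```

```text
[ 0.53520861 -0.37316026  0.012     ] -10.782993697234115 [np.float64(0.03554572298420335), np.float64(0.03595078141755596), np.float64(0.06569347852564629), np.float64(0.06603469661778336)]
[ 0.5343363  -0.37403656  0.13140213] [[ 0.985 -0.174 -0.002]
 [-0.174 -0.985  0.001]
 [-0.002 -0.    -1.   ]]
[ 0.0022083  -0.00241654  0.26850316] -10.000436162552708
```

```bash
python3 -m crank '[[0.001,-0.001,0.06,0.01],[0.001,-0.001,0.12,0.01],[0.001,-0.001,0.18,0.01],[0.001,-0.001,0.22,0.01],[0.001,-0.001,0.245,0.01]]'
python3 -m crank '[[0,0,0.01,0],[0,0,0.02,0],[0,0,0.024,0],[0,0,0.024,0],[0,0,0.024,0]]'
```

```text
clock: 1.57
position: [0.5331, -0.3756, 0.033]
ee_rot: [0.996, -0.094, -0.001, 0.0]
ft_force: [-0.9, -0.1, 0.3]
grip_width: 0.65
grasp_force: 0.0
clock: 1.98
position: [0.5353, -0.3747, 0.0257]
ee_rot: [0.996, -0.093, 0.001, 0.0]
ft_force: [0.2, 0.1, -1.1]
grip_width: 0.651
grasp_force: 0.0
```

```bash
python3 -m crank '[[0,0,0.004,0],[0,0,0.007,0],[0,0,0.007,0]]'
python3 -m crank '[[0,0,0,0],[0,0,0,0],[0,0,0,0],[0,0,0,0],[0,0,0,0]]' -1 35
python3 -m crank '[[0,0,0,0],[0,0,0,0],[0,0,0,0],[0,0,0,0],[0,0,0,0]]'
python3 -m crank '[[0,0,-0.02,0],[0,0,-0.06,0],[0,0,-0.12,0],[0,0,-0.18,0],[0,0,-0.24,0]]'
python3 -m crank '[[0,0,0,0],[0,0,0,0]]'
```

```text
clock: 2.23
position: [0.5349, -0.3742, 0.0219]
ee_rot: [0.996, -0.093, 0.0, 0.0]
ft_force: [0.2, 0.0, -0.7]
grip_width: 0.647
grasp_force: 0.0
clock: 2.65
position: [0.5352, -0.3745, 0.0224]
ee_rot: [0.996, -0.093, 0.0, 0.0]
ft_force: [-0.7, 0.0, 5.7]
grip_width: 0.403
grasp_force: 37.7
clock: 3.07
position: [0.5352, -0.3745, 0.0224]
ee_rot: [0.996, -0.093, 0.0, 0.0]
ft_force: [-0.7, -0.3, 5.0]
grip_width: 0.409
grasp_force: 38.1
clock: 3.48
position: [0.5344, -0.374, 0.1189]
ee_rot: [0.996, -0.093, -0.0, -0.0]
ft_force: [0.3, 1.5, 0.2]
grip_width: 0.404
grasp_force: 35.0
clock: 3.65
position: [0.5354, -0.3747, 0.1196]
ee_rot: [0.996, -0.093, 0.001, 0.001]
ft_force: [-0.9, 0.3, -1.2]
grip_width: 0.414
grasp_force: 35.0
```

```bash
python3 -m crank '[[0,-0.03,-0.05,0],[0,-0.10,-0.09,0],[-0.01,-0.19,-0.1,0],[-0.01,-0.28,-0.1,0],[-0.015,-0.37,-0.1,0]]'
python3 -m crank '[[0,-0.09,0,0],[0,-0.18,0,0],[-0.01,-0.27,0,0],[-0.01,-0.36,0,0],[-0.015,-0.45,0,0]]'
python3 -m crank '[[0,-0.09,0,0],[0,-0.18,0,0],[-0.01,-0.27,0,-0.03],[-0.01,-0.35,0,-0.08],[-0.015,-0.42,0,-0.117]]'
python3 -m crank '[[0,-0.06,0,0],[0,-0.12,0,0],[0,-0.16,0,0],[0,-0.18,0,0],[0,-0.18,0,0]]'
python3 -m crank '[[0,0,0,0],[0,0,0,0],[0,0,0,0]]'
python3 - <<'E'
from h import *
import pickle
P=[];M=None
o=readout.get_obs();p=o["position"];M=R.from_quat(o["ee_rot"]).as_matrix()
print(p,M.round(3),o["grip_width"],o["joint_pos"])
c=imaging.camera("wrist");save("w2.png",c,None,1.4);pickle.dump((c,p,M),open("w2.pkl","wb"))
E
```

```text
clock: 4.07
position: [0.556, -0.2262, 0.1572]
ee_rot: [0.996, -0.093, -0.001, -0.0]
ft_force: [0.1, -0.8, -0.3]
grip_width: 0.411
grasp_force: 35.1
clock: 4.48
position: [0.5831, -0.0481, 0.1567]
ee_rot: [0.996, -0.093, -0.001, 0.0]
ft_force: [0.5, -0.3, -0.3]
grip_width: 0.407
grasp_force: 35.1
clock: 4.9
position: [0.6083, 0.119, 0.1566]
ee_rot: [1.0, -0.03, -0.001, -0.0]
ft_force: [0.6, -0.3, -0.1]
grip_width: 0.403
grasp_force: 35.1
clock: 5.32
position: [0.6127, 0.1903, 0.1567]
ee_rot: [1.0, -0.03, -0.001, -0.0]
ft_force: [-0.3, -0.0, -0.3]
grip_width: 0.406
grasp_force: 35.1
clock: 5.57
position: [0.6139, 0.1864, 0.1577]
ee_rot: [0.999, -0.033, -0.0, 0.001]
ft_force: [0.3, -0.2, -0.9]
grip_width: 0.407
grasp_force: 35.1
[0.61393248 0.18637069 0.15773819] [[ 0.998 -0.066 -0.   ]
 [-0.066 -0.998 -0.001]
 [-0.     0.001 -1.   ]] 0.40664204685455196 [-0.0799708   0.45670427 -0.37912408  1.50884093  0.17626774  1.21025566
 -2.12304463]
```

View pics/w2.png

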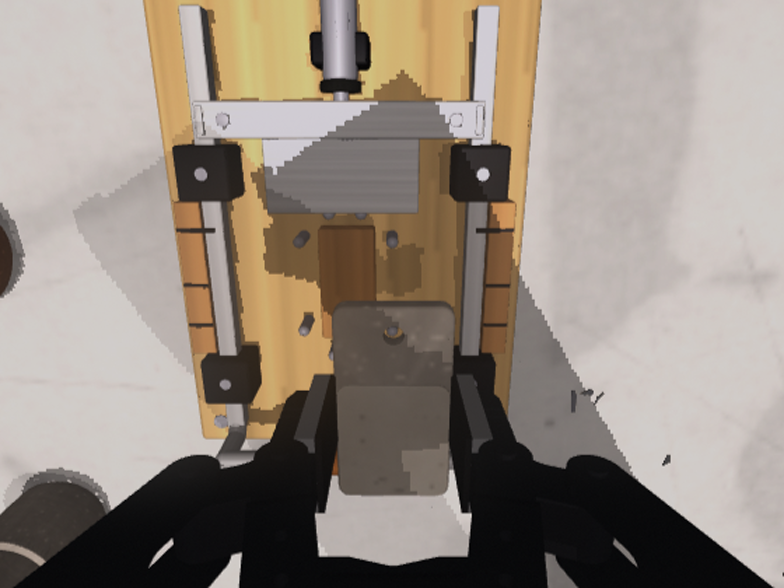

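The wrist view shows the tile held squarely, hole end forward, with corners (333,305), (453,305), (340,495) and (449,494). The bed's rear edge runs (321,227)–(375,226), and the mask's front edge (265,212)–(418,212).

```bash
python3 - <<'E'
from h import *
import pickle
c,p,M=pickle.load(open("w2.pkl","rb"))
r=lambda a,b,z:ray(c,a/1.4-.14,b/1.4-.14,z)
t=[r(a,b,.1475) for a,b in((333,304),(453,304),(340,495),(449,494))]
d=t[0]+t[1]-t[2]-t[3];print("tile-TCP",M.T@(np.mean(t,0)-p),np.degrees(np.arctan2(d[1],d[0])),[np.linalg.norm(t[i]-t[j]) for i,j in((0,1),(2,3),(0,2),(1,3))])
b=[r(321,227,.03),r(375,226,.03)];y=b[0]-b[1];print("bed w",np.linalg.norm(y))
m=[r(265,212.5,.04),r(418,212.5,.04)];w=m[0]-m[1];yaw=np.arctan2(w[1],w[0])-np.pi/2;print("mask w",np.linalg.norm(w),np.degrees(yaw))
l=[r(204,230,.03),r(490,230,.03)];w2=l[0]-l[1];print("lines yaw",np.degrees(np.arctan2(w2[1],w2[0]))-90)
for Y in(np.radians(-3.6),yaw):
  x=np.array([np.cos(Y),np.sin(Y),0]);print("bed",np.mean(b,0)-.03*x,np.mean(m,0)-.04*x)
print("TCP yaw",np.degrees(np.arctan2(M[1,0],M[0,0])),"cam",ray(c,c["cx"],c["cy"],.03))
save("w2c.png",c,(130,140,360,310),3.4)
print(proj(c,[.62,.207,.03]))
E
```

```text
tile-TCP [0.00076247 0.00030701 0.01023847] -3.3300938367420065 [np.float64(0.034168088365459065), np.float64(0.035527499315610576), np.float64(0.0659387526423994), np.float64(0.0655597727769689)]
bed w 0.027289897101871383
mask w 0.07356721200933652 -3.7592118797451195
lines yaw -3.7598833235733338
bed [0.61953782 0.20855171 0.03      ] [0.61830075 0.21064861 0.04      ]
bed [0.61954317 0.2086349  0.03      ] [0.61830789 0.21075954 0.04      ]
TCP yaw -3.7837001946084166 cam [0.61036919 0.18653892 0.03      ]
(np.float64(251.73734132652342), np.float64(201.52984443438856))
```

View pics/w2c.png

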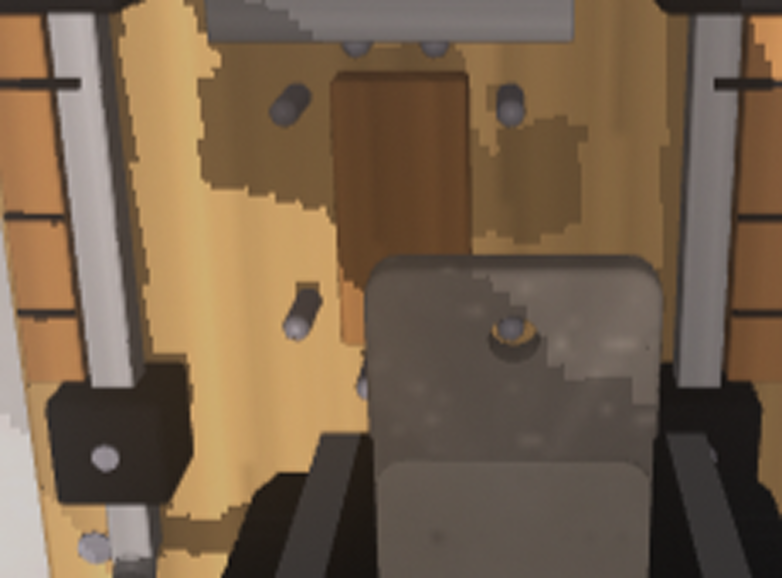

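The crop shows pin tops at (283,110), (511,111), (297,325) and (511,327, seen through the hole), and the bed's rear edge at (332,75)–(468,75).

```bash
python3 - <<'E'
from h import *
import pickle
c,p,M=pickle.load(open("w2.pkl","rb"))
r=lambda a,b,z:ray(c,130-.35+a/3.4,140-.35+b/3.4,z)
q=[r(*a,.0345) for a in((284,109),(511,111),(297,325),(511,327))]
for i,j in((0,1),(0,2),(2,3),(1,3)):
  d=q[i]-q[j];print(np.linalg.norm(d),np.degrees(np.arctan2(d[1],d[0])))
B=np.mean(q,0);print("bed",B)
b=[r(332,75,.03),r(468,75,.03)];print(np.mean(b,0)-.03*np.array([.998,-.065,0]),np.linalg.norm(b[0]-b[1]))
E
```

```text
0.04678313512542485 85.72646511917289
0.047947145586373016 -3.7436927382759846
0.0467515880597421 85.65888998679917
0.04800200113610949 -3.7819935200958494
bed [0.61915032 0.20976842 0.0345    ]
[0.61954624 0.20941822 0.03      ] 0.02828244886741683
```

```bash
cat > st.py <<'E'
from h import *
import sys
# average pose over a few camera calls (time passes 0.05 s each); print tool-frame fractions to target
T=np.array([float(v) for v in sys.argv[1:4]]);P=[];Q=[]
for k in range(4):
    c=imaging.camera("wrist");o=readout.get_obs();P.append(o["position"]);Q.append(o["ee_rot"])
p=np.mean(P,0);M=R.from_quat(Q).mean().as_matrix()
print(p.round(4),np.std(P,0).round(4),"yaw",np.degrees(np.arctan2(M[1,0],M[0,0])).round(2),"go",(M.T@(T-p)/.4).round(4),"f",np.round(o["ft_force"],1),"w",o["grip_width"],"j7",o["joint_pos"][6])
import pickle;pickle.dump((c,p,M),open("last.pkl","wb"))
E
python3 st.py .6186 .2098 .08
```

```text
[0.6138 0.1874 0.158 ] [0.     0.0003 0.    ] yaw -3.72 go [ 0.0082 -0.0568  0.1949] f [-0.2  0.1  0.5] w 0.40866406442059744 j7 -2.1234012126620323
```

```bash
python3 -m crank '[[0.004,-0.02,0,0],[0.008,-0.045,0.03,0.002],[0.008,-0.057,0.08,0.002],[0.008,-0.057,0.14,0.002],[0.008,-0.057,0.195,0.002]]'
python3 -m crank '[[0,0,0,0],[0,0,0,0],[0,0,0,0]]'
python3 st.py .6186 .2098 .048
python3 - <<'E'
from h import *
import pickle
c,p,M=pickle.load(open("last.pkl","rb"));save("w3.png",c,None,1.4)
x=np.array([.9978,-.0665,0]);y=np.array([.0665,.9978,0]);B=np.array([.6193,.2095,0])
for a,b in((24,23.5),(24,-23.5),(38.5,8),(38.5,-8)):print([round(1.4*v) for v in proj(c,B+x*a/1e3+y*b/1e3+[0,0,.0345])])
E
```

```text
clock: 6.23
position: [0.6179, 0.2128, 0.078]
ee_rot: [0.999, -0.032, -0.0, -0.0]
ft_force: [0.0, 0.3, -0.5]
grip_width: 0.406
grasp_force: 35.1
clock: 6.48
position: [0.6188, 0.2117, 0.0808]
ee_rot: [0.999, -0.033, 0.001, -0.0]
ft_force: [1.0, 0.3, 0.2]
grip_width: 0.408
grasp_force: 35.1
[0.6192 0.2114 0.0815] [0.0001 0.0002 0.0001] yaw -3.77 go [-0.0014  0.0043  0.0837] f [-1.2 -0.  -0.7] w 0.40374228388954114 j7 -2.1810443641453334
[333, 295]
[463, 295]
[375, 256]
[421, 256]
```

View pics/w3.png

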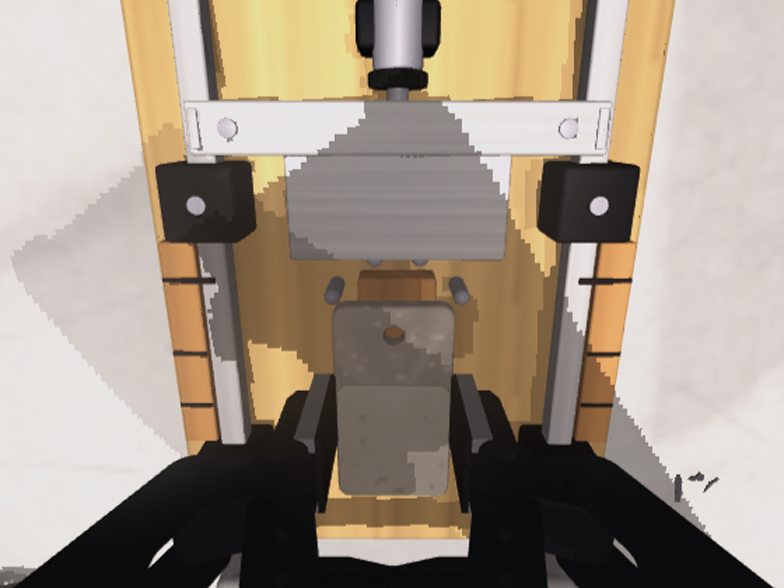

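The tile is held straight and the rear pin tops are at (331,298) and (463,298). The pair is centred at column 397 against 393 for the tile, so I shift about 1.7 mm right and 1 mm back, then lower.

```bash
python3 -m crank '[[-0.002,0.0043,0,0],[-0.0025,0.0043,0.02,0],[-0.0025,0.0043,0.04,0],[-0.0025,0.0043,0.055,0],[-0.0025,0.0043,0.065,0]]'
python3 -m crank '[[0,0,0.005,0],[0,0,0.01,0],[0,0,0.015,0],[0,0,0.018,0],[0,0,0.018,0]]'
python3 st.py .6184 .2098 .046
```

```text
clock: 7.1
position: [0.6165, 0.2089, 0.0523]
ee_rot: [0.999, -0.033, -0.001, 0.0]
ft_force: [0.7, 0.4, -1.1]
grip_width: 0.405
grasp_force: 35.1
clock: 7.52
position: [0.6172, 0.2092, 0.0466]
ee_rot: [0.999, -0.033, -0.0, 0.0]
ft_force: [0.2, 0.1, -0.2]
grip_width: 0.404
grasp_force: 35.1
[0.6173 0.2092 0.0469] [0.     0.     0.0001] yaw -3.78 go [ 0.0026 -0.0016  0.0021] f [ 0.1  0.1 -1.7] w 0.4029760318613612 j7 -2.1897886038001624
```

```bash
python3 -m crank '[[0.0012,-0.0005,0,0],[0.0012,-0.0005,0.0015,0],[0.0012,-0.0005,0.003,0],[0.0012,-0.0005,0.0045,0],[0.0012,-0.0005,0.0045,0]]'
python3 st.py .6184 .2098 .046
python3 - <<'E'
from h import *
import pickle
c,p,M=pickle.load(open("last.pkl","rb"));save("w4.png",c,None,1.4)
E
```

```text
clock: 8.13
position: [0.618, 0.2095, 0.0463]
ee_rot: [0.999, -0.033, 0.0, 0.0]
ft_force: [-4.9, -1.9, 11.9]
grip_width: 0.407
grasp_force: 36.2
[0.618  0.2094 0.0463] [0. 0. 0.] yaw -3.78 go [ 0.001  -0.001   0.0007] f [-5.  -2.9 11. ] w 0.40536377721717226 j7 -2.1903384753451896
```

View pics/w4.png

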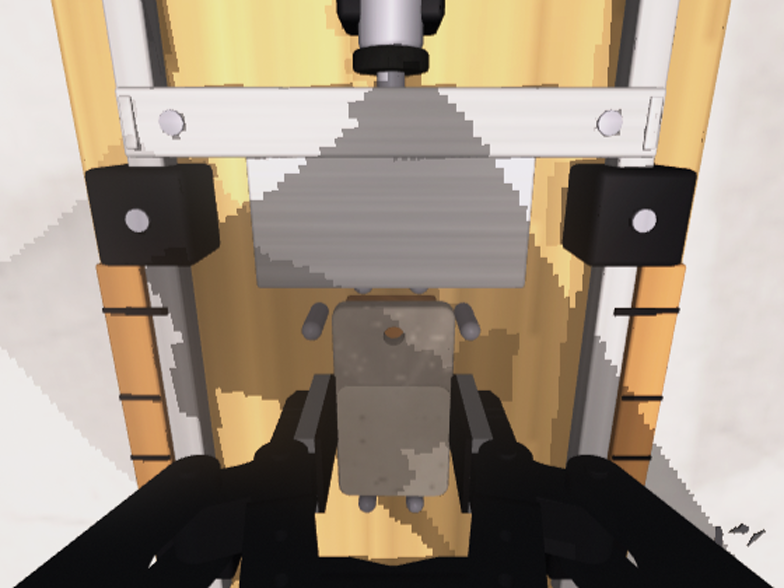

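Contact at the expected seat height. Front pins (367,503) and (415,503) lie just clear of the tile's front edge (row 495), and the rear side pins at (313,330) and (468,330) straddle it. I'll check the fore-aft position numerically.

```bash
python3 - <<'E'
from h import *
import pickle
c,p,M=pickle.load(open("last.pkl","rb"))
r=lambda a,b,z:ray(c,a/1.4-.14,b/1.4-.14,z)
x=np.array([.9978,-.066,0]);y=np.array([.066,.9978,0]);B=np.array([.6193,.2095,0])
for n,q in dict(rear=r(393,302,.036),front=r(393,495,.036),L=r(332,345,.036),Rr=r(454,345,.036),pL=r(312,332,.0345),pR=r(469,332,.0345),fp=r(367,502,.0345),fq=r(415,502,.0345),bedrear=r(393,297,.03)).items():print(n,(1e3*np.array([(q-B)@x,(q-B)@y])).round(1))
E
```

```text
rear [32.9 -0.2]
front [-33.7  -0.3]
L [19.5 17.6]
Rr [ 19.6 -18.1]
pL [23.  23.6]
pR [ 23.1 -22.5]
fp [-37.7   8.4]
fq [-37.7  -7.5]
bedrear [32.4 -0.2]
```

```bash
python3 -m crank '[[0,0,-0.002,0],[0,0,-0.002,0]]'
python3 -m crank '[[0,0,0,0],[0,0,0,0],[0,0,0,0],[0,0,0,0],[0,0,0,0]]' 0.2
python3 -m crank '[[0,0,-0.02,0],[0,0,-0.05,0],[0,0,-0.1,0],[0,0,-0.17,0],[0,0,-0.25,0]]'
python3 -m crank '[[0,0,0,0],[0,0,0,0],[0,0,0,0]]'
python3 st.py .6186 .2098 .15
python3 - <<'E'
from h import *
import pickle
c,p,M=pickle.load(open("last.pkl","rb"));save("w5.png",c,None,1.4)
E
```

```text
clock: 8.5
position: [0.618, 0.2095, 0.0464]
ee_rot: [0.999, -0.033, 0.0, -0.0]
ft_force: [-1.0, -1.2, 6.1]
grip_width: 0.406
grasp_force: 35.7
clock: 8.92
position: [0.6176, 0.2094, 0.0455]
ee_rot: [0.999, -0.033, -0.0, 0.0]
ft_force: [0.4, 0.0, 0.7]
grip_width: 0.6
grasp_force: 0.0
clock: 9.33
position: [0.6171, 0.2092, 0.147]
ee_rot: [0.999, -0.033, -0.001, 0.0]
ft_force: [1.0, -0.2, 0.8]
grip_width: 0.597
grasp_force: 0.0
clock: 9.58
position: [0.6178, 0.2093, 0.1464]
ee_rot: [0.999, -0.033, 0.0, -0.0]
ft_force: [-0.3, -1.1, -0.5]
grip_width: 0.6
grasp_force: 0.0
[0.6172 0.2091 0.145 ] [0.0001 0.     0.0003] yaw -3.78 go [ 0.0033 -0.0019 -0.0125] f [ 0.2  0.7 -0.1] w 0.6007664579096049 j7 -2.1603016650707105
```

View pics/w5.png

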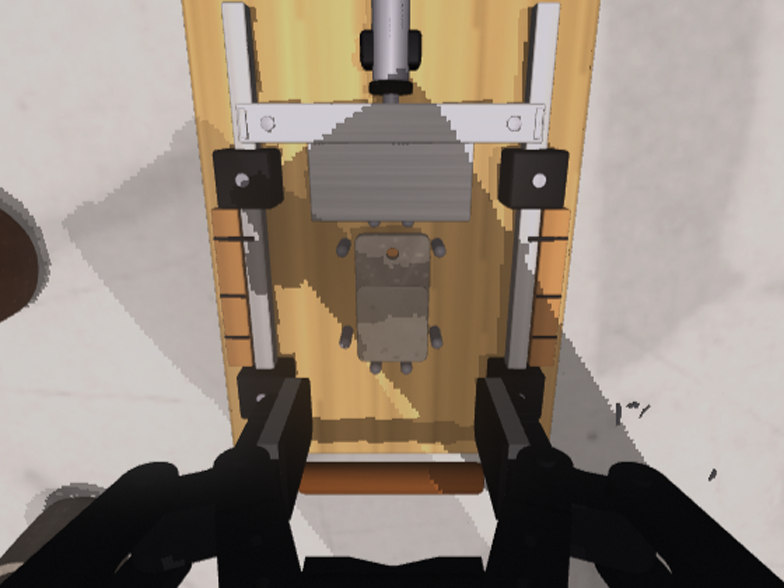

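The tile sits flat between all eight pins, hole end to the mask, with the grip at (392,478). Next I turn -90° over the grip.

```bash
python3 -m crank '[[-0.04,0,0,-0.1],[-0.09,0,0,-0.2],[-0.14,0,0,-0.3],[-0.19,0,0,-0.4],[-0.215,0,0,-0.5]]'
python3 -m crank '[[0,0,0,-0.1],[0,0,0,-0.2],[0,0,0,-0.3],[0,0,0,-0.4],[0,0,0,-0.5]]'
python3 -m crank '[[0,0,0,-0.1],[0,0,0,-0.2],[0,0,0,-0.3],[0,0,0,-0.4],[0,0,0,-0.5]]'
python3 -m crank '[[0,0,0,0],[0,0,0,0],[0,0,0,0]]'
python3 st.py .5295 .2155 .052
```

```text
clock: 10.2
position: [0.5295, 0.2155, 0.145]
ee_rot: [0.973, 0.23, -0.001, 0.0]
ft_force: [-0.2, 1.0, 0.7]
grip_width: 0.598
grasp_force: 0.0
clock: 10.62
position: [0.5316, 0.2149, 0.1451]
ee_rot: [0.881, 0.473, -0.001, -0.0]
ft_force: [-0.5, -0.6, -0.1]
grip_width: 0.598
grasp_force: 0.0
clock: 11.03
position: [0.5316, 0.2149, 0.1451]
ee_rot: [0.728, 0.685, -0.0, -0.0]
ft_force: [-0.1, -1.0, -0.6]
grip_width: 0.604
grasp_force: 0.0
clock: 11.28
position: [0.5318, 0.2149, 0.1454]
ee_rot: [0.731, 0.682, -0.0, -0.0]
ft_force: [0.4, 0.7, -0.1]
grip_width: 0.599
grasp_force: 0.0
[0.5318 0.215  0.1456] [0.     0.     0.0001] yaw 86.11 go [ 0.0008 -0.0059  0.234 ] f [ 0.6  0.7 -0.1] w 0.5983455729023143 j7 -0.7189070076351741
```

```bash
python3 -m crank '[[0,-0.006,0.04,0],[0,-0.006,0.09,0],[0,-0.006,0.14,0],[0,-0.006,0.18,0],[0,-0.006,0.21,0]]'
python3 -m crank '[[0,0,0.012,0],[0,0,0.022,0],[0,0,0.022,0],[0,0,0.022,0]]'
python3 -m crank '[[0,0,0,0],[0,0,0,0],[0,0,0,0],[0,0,0,0],[0,0,0,0]]' -1 60
python3 -m crank '[[0,0,0,0],[0,0,0,0],[0,0,0,0],[0,0,0,0],[0,0,0,0]]'
python3 st.py .4786 .2189 .0535
```

```text
clock: 11.9
position: [0.529, 0.2149, 0.0602]
ee_rot: [0.73, 0.683, -0.001, -0.0]
ft_force: [0.4, -0.3, 0.1]
grip_width: 0.603
grasp_force: 0.0
clock: 12.23
position: [0.5299, 0.2155, 0.0536]
ee_rot: [0.73, 0.683, 0.0, 0.0]
ft_force: [0.4, 0.3, -0.7]
grip_width: 0.595
grasp_force: 0.0
clock: 12.65
position: [0.5291, 0.2153, 0.0536]
ee_rot: [0.73, 0.683, -0.0, 0.0]
ft_force: [-5.2, -0.9, 8.1]
grip_width: 0.167
grasp_force: 58.3
clock: 13.07
position: [0.5291, 0.2153, 0.0536]
ee_rot: [0.73, 0.683, -0.0, 0.0]
ft_force: [-5.5, -1.9, 7.2]
grip_width: 0.162
grasp_force: 58.3
[0.5291 0.2153 0.0536] [0. 0. 0.] yaw 86.23 go [ 0.0006 -0.1266  0.0003] f [-4.6 -0.9  7.4] w 0.16531224071218187 j7 -0.7799732438745731
```

```bash
python3 -m crank '[[0,-0.02,0,0],[0,-0.045,0,0],[0,-0.07,0,0],[0,-0.095,0,0],[0,-0.115,0,0]]'
python3 -m crank '[[0,-0.006,0,0],[0,-0.012,0,0],[0,-0.012,0,0],[0,-0.012,0,0],[0,-0.012,0,0]]'
python3 st.py .4782 .2187 .0536
python3 - <<'E'
from h import *
import pickle
c,p,M=pickle.load(open("last.pkl","rb"))
s=imaging.camera("scene");t=imaging.camera("top");pickle.dump((s,t),open("st.pkl","wb"))
print([proj(s,[.6193,.2095,.03]),proj(t,[.6193,.2095,.03])])
u,v=map(int,proj(s,[.58,.21,.03]));a=s["color"][v-55:v+55,u-70:u+70,::-1]
cv2.imwrite("pics/e1.png",cv2.resize(a,None,fx=5.5,fy=5.4,interpolation=cv2.INTER_CUBIC));print(u,v)
save("e2.png",c,None,1.4)
E
```

```text
clock: 13.68
position: [0.4852, 0.2182, 0.0537]
ee_rot: [0.73, 0.683, 0.002, 0.001]
ft_force: [11.0, 1.8, -6.1]
grip_width: 0.167
grasp_force: 58.9
clock: 14.1
position: [0.4813, 0.2185, 0.0537]
ee_rot: [0.73, 0.683, 0.002, 0.001]
ft_force: [12.1, 1.3, -7.1]
grip_width: 0.161
grasp_force: 59.3
[0.4813 0.2185 0.0537] [0. 0. 0.] yaw 86.16 go [-0.0001 -0.0079  0.0003] f [11.9  0.8 -6.8] w 0.16073579462826318 j7 -0.8139996854838171
[(np.float64(231.81865907723568), np.float64(233.8260711005852)), (np.float64(207.97852604054944), np.float64(198.65695394782037))]
239 239
```

View pics/e1.png

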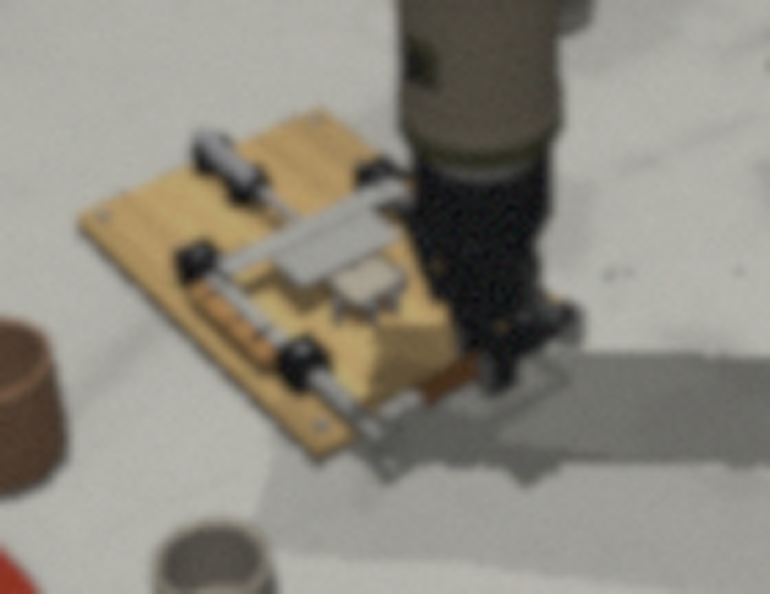

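The scene crop shows the frame pulled and held: the mask plate at (335,245) is over the tile, and only the tile's front end (370,280) is open. It is about 3 mm short of the mark.

```bash
python3 -m crank '[[0,-0.004,0,0],[0,-0.0082,0,0],[0,-0.0082,0,0],[0,-0.0082,0,0],[0,-0.0082,0,0]]'
python3 st.py .4782 .2187 .0536
python3 - <<'E'
from h import *
import pickle
c,p,M=pickle.load(open("last.pkl","rb"));print(np.linalg.norm(p-np.array([.5291,.2153,.0536])))
t=imaging.camera("top");s=imaging.camera("scene");pickle.dump((c,s,t),open("fin.pkl","wb"))
x=np.array([.9978,-.066,0]);y=np.array([.066,.9978,0]);B=np.array([.6193,.2095,0])
f=lambda a,b,z:B+x*a+y*b+[0,0,z]
for n,k in(("wrist",c),("scene",s),("top",t)):print(n,[np.round(proj(k,f(-.021,b,.032)),1).tolist() for b in(.066,-.066)],np.round(proj(k,f(-.011,0,.041)),1))
A=lambda k,u,v,w,h,S:cv2.resize(k["color"][v-h:v+h,u-w:u+w,::-1],None,fx=S,fy=S,interpolation=cv2.INTER_CUBIC)
a=A(t,208,205,32,40,7);u,v=map(int,proj(s,f(-.005,.066,.03)));print(u,v);b=A(s,u,v,20,20,8)
o=np.zeros((560,790,3),np.uint8);o[:560,:448]=a;o[:320,460:780]=b
o[325:535,460:740]=cv2.resize(c["color"][:,:,::-1],(280,210));cv2.imwrite("pics/f.png",np.clip(o*1.3,0,255).astype(np.uint8))
E
```

```text
clock: 14.82
position: [0.4808, 0.2185, 0.0538]
ee_rot: [0.731, 0.683, 0.005, 0.002]
ft_force: [25.4, 3.5, -19.5]
grip_width: 0.165
grasp_force: 59.0
[0.4808 0.2186 0.0538] [0. 0. 0.] yaw 86.09 go [-0.0001 -0.0064  0.0006] f [ 24.7   3.4 -20. ] w 0.16036794878559693 j7 -0.8160737922090673
0.04844185685346668
wrist [[571.8, 131.3], [508.1, 390.8]] [572.7 286.9]
scene [[218.5, 245.3], [251.5, 228.4]] [233.5 233. ]
top [[184.0, 204.3], [230.5, 207.6]] [207.1 202. ]
215 243
```

View pics/f.png

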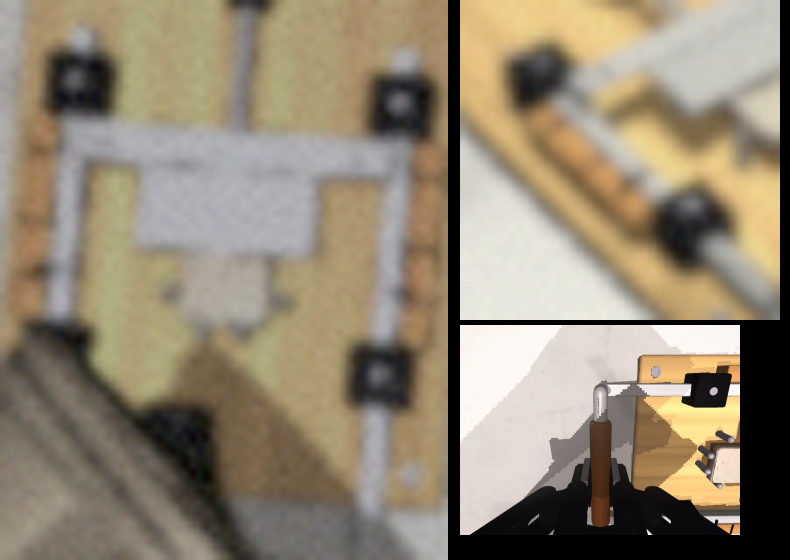

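The composite shows the mask's front edge at (227,251) and the right strip's second line near the pointer. It is still roughly 3 mm short. The x force doubled for 0.5 mm of motion while I lift at 20 N, so the frame is probably binding in its guides. I'll relieve the lift.

```bash
python3 - <<'E'
from h import *
o=readout.get_obs();print(np.round(o["joint_pos"],3),np.round(o["torque"],2),np.round(o["tau"],1))
E
python3 -m crank '[[0,0,0.003,0],[0,0,0.006,0],[0,0,0.006,0],[0,0,0.006,0],[0,0,0.006,0]]'
python3 st.py .4782 .2187 .0536
```

```text
[ 0.063  0.399 -0.668  1.896  0.306  0.938 -0.816] [ 0.68 -5.17  0.03] [ -3.8 -56.  -14.  -23.5  -3.8   6.7  -0. ]
clock: 15.53
position: [0.4812, 0.2186, 0.0536]
ee_rot: [0.731, 0.683, 0.005, 0.003]
ft_force: [15.0, -2.1, 8.8]
grip_width: 0.163
grasp_force: 61.9
[0.4811 0.2186 0.0535] [0. 0. 0.] yaw 86.08 go [-0.0002 -0.0074 -0.0002] f [15.3 -2.6  8.4] w 0.1624841565826877 j7 -0.818386556621385
```

```bash
python3 -m crank '[[0,-0.003,0.0005,0],[0,-0.006,0.001,0],[0,-0.008,0.001,0],[0,-0.008,0.001,0],[0,-0.008,0.001,0]]'
python3 st.py .4782 .2187 .0536
```

```text
clock: 16.15
position: [0.4806, 0.2186, 0.0536]
ee_rot: [0.731, 0.682, 0.007, 0.004]
ft_force: [27.2, 0.0, -0.4]
grip_width: 0.161
grasp_force: 61.1
[0.4807 0.2186 0.0536] [0. 0. 0.] yaw 86.02 go [-0.0002 -0.0061 -0.    ] f [27.4 -0.9  0.8] w 0.16529804334069348 j7 -0.8207832891334806
```

```bash
python3 - <<'E'
from h import *
import pickle
c0,p0,_=pickle.load(open("last.pkl","rb"))
o=readout.get_obs();print(np.round(o["ft_force"],1),np.round(o["torque"],2))
x=np.array([.9978,-.066,0]);y=np.array([.066,.9978,0]);B=np.array([.6193,.2095,0])
f=lambda a,b,z:B+x*a/1e3+y*b/1e3+[0,0,z/1e3]
for a,b,z in((-38.5,8,35.8),(-38.5,8,16),(-38.5,-8,35.8),(-24,23.5,35.8),(-33,18,36),(-33,-18,36),(-33,0,36),(-33,0,30)):print((a,b,z),np.round(proj(c0,f(a,b,z)),1))
for b in(0,14):
  print("y",b)
  for a in np.arange(-44,-8,1.5):
    u,v=proj(c0,f(a,b,36))
    if 0<=u<559 and 0<=v<419: print(round(a,1),(round(u),round(v)),c0["color"][round(v),round(u)].tolist())
E
```

```text
[27.4 -0.9  0.8] [-0.38 -5.57  0.05]
(-38.5, 8, 35.8) [506.2 264.9]
(-38.5, 8, 16) [481.9 247. ]
(-38.5, -8, 35.8) [499.5 296.4]
(-24, 23.5, 35.8) [546.3 232.2]
(-33, 18, 36) [523.4 244.3]
(-33, -18, 36) [507.5 315.3]
(-33, 0, 36) [515.2 281. ]
(-33, 0, 30) [507.  274.7]
y 0
-44.0 (491, 281) [64, 56, 53]
-42.5 (494, 281) [49, 32, 20]
-41.0 (498, 281) [55, 41, 32]
-39.5 (501, 281) [59, 54, 49]
-38.0 (504, 281) [67, 60, 55]
-36.5 (507, 281) [120, 109, 99]
-35.0 (511, 281) [193, 178, 163]
-33.5 (514, 281) [187, 173, 158]
-32.0 (517, 281) [190, 175, 161]
-30.5 (521, 281) [191, 175, 162]
-29.0 (524, 281) [190, 175, 159]
-27.5 (527, 281) [189, 173, 159]
-26.0 (531, 281) [189, 172, 159]
-24.5 (534, 281) [189, 176, 160]
-23.0 (537, 281) [189, 174, 159]
-21.5 (540, 281) [189, 174, 159]
-20.0 (544, 281) [189, 174, 159]
-18.5 (547, 281) [190, 173, 158]
-17.0 (550, 281) [188, 173, 158]
-15.5 (553, 281) [185, 171, 156]
-14.0 (557, 281) [184, 167, 153]
y 14
-44.0 (497, 253) [49, 47, 50]
-42.5 (500, 253) [50, 47, 49]
-41.0 (503, 253) [48, 33, 22]
-39.5 (507, 253) [47, 43, 39]
-38.0 (510, 253) [68, 62, 56]
-36.5 (514, 253) [166, 150, 139]
-35.0 (517, 253) [192, 174, 158]
-33.5 (520, 253) [192, 175, 160]
-32.0 (524, 253) [191, 174, 158]
-30.5 (527, 253) [191, 174, 158]
-29.0 (531, 253) [190, 174, 159]
-27.5 (534, 253) [192, 175, 160]
-26.0 (537, 253) [190, 175, 161]
-24.5 (541, 252) [190, 172, 159]
-23.0 (544, 252) [189, 172, 157]
-21.5 (547, 252) [188, 171, 156]
-20.0 (551, 252) [188, 171, 155]
-18.5 (554, 252) [189, 172, 157]
-17.0 (557, 252) [188, 171, 157]
```

```bash
python3 - <<'E'
from h import *
import pickle
c,p,M=pickle.load(open("last.pkl","rb"))
g=cv2.cvtColor(c["color"],cv2.COLOR_RGB2GRAY)
print("cols 476..558 step 2")
for v in range(224,330,3):print(v,"".join("%3x"%(g[v,u]) for u in range(476,560,2)))
# w5: tile edges with camera rebuilt from tool pose
c2,p2,M2=pickle.load(open("w2.pkl","rb"))
C=cv2.Rodrigues(np.array(c2["rvec"]))[0];t=np.array(c2["tvec"]).ravel()
Rct=C@M2; tct=C@p2+t           # tool->cam
p5=np.array([.6172,.2091,.145]);y=np.radians(-3.78);M5=np.array([[np.cos(y),np.sin(y),0],[np.sin(y),-np.cos(y),0],[0,0,-1]])
C5=Rct@M5.T;k=dict(c2);k["rvec"]=cv2.Rodrigues(C5)[0];k["tvec"]=tct-C5@p5
X=np.array([.9978,-.066,0]);Y=np.array([.066,.9978,0]);B=np.array([.6193,.2095,0])
for a,b,z in((357,234,.036),(429,234,.036),(359,361,.036),(427,361,.036),(376,367,.0345),(405,367,.0345),(342,250,.0345),(439,250,.0345)):
  q=ray(k,a/1.4-.14,b/1.4-.14,z)-B;print((q@X*1e3).round(1),(q@Y*1e3).round(1))
E
```

```text
cols 476..558 step 2
224  b0 b0 af b0 b0 b0 af b0 ae 9f 9f 9e 9f 9f 9f 9f 9f 9f 9f 9e 88 3e 2d 2c 2c 2d 2d 2a 2b 2c 32 46 56 5e 60 7f a0 a0 53 52 53 53
227  af af af af af af ae 9f 9f a0 a0 a0 a0 a0 a0 a0 a0 a0 a0 a0 a0 a0 9f 65 35 2b 2b 2b 28 34 52 68 79 86 87 82 57 54 53 53 53 52
230  b1 b1 b0 b0 b0 b1 b1 a0 91 91 91 91 91 90 8e 53 53 54 53 53 53 53 53 53 53 53 3d 2a 26 41 5e 73 92 a9 99 90 5e 53 54 52 54 53
233  b0 b1 b1 b0 b1 b0 a1 9e 53 53 53 54 53 54 53 53 52 53 52 53 52 53 53 52 53 52 53 53 52 37 53 6c 7b 61 86 69 53 52 4e 4d 4d 4d
236  af ae 9e 9e 9e 9e 9e 51 51 51 51 51 50 28 29 2a 2b 2a 2a 2a 2a 2a 2b 2b 2a 2a 2a 29 2a 2a 2a 2a 2a 2a 2b 2a 2b 2b 2a 2a 2a 2a
239  9a 9a 9a 50 50 9a 99 4f 4f 4f 4f 50 33 24 25 27 28 29 2a 2b 2b 2c 2c 2c 2b 2c 2c 2b 2b 2b 2c 2c 2c 2d 2c 2c 2c 2c 2c 2c 2b 2c
242  88 31 32 32 32 6c 85 4c 4b 4c 4c 4b 22 22 25 24 26 35 37 38 39 39 3b 3f 44 40 3e 3b 39 38 39 39 38 39 39 3a 3a 39 38 39 3a 39
245  2f 31 32 31 32 31 32 40 4c 4c 4c 4b 22 21 23 29 34 39 3a 3b 3e 50 66 71 74 6d 6f 72 75 74 75 75 76 76 6a 6a 67 61 5e 42 43 69
248  2f 2e 2f 31 31 31 32 31 31
[... 3022 characters left out ...]
 a6 a6 a6 69 27 2a 2e 33 48 56 5e 5c 6b a6 62 62 62 62 63 62 62 61 62 61 62 62 62 62 62 62
320  a5 a4 a5 a5 a5 a5 a5 a4 a5 a4 a5 a5 a4 a5 a5 a4 a2 30 2e 50 67 7a 8a 84 7c a4 a4 a1 60 5f 60 5f 60 5f 5f 5f 61 77 76 77 76 76
323  a4 a4 a4 a4 a3 a3 a4 a3 a4 a3 a3 a3 a4 a3 a3 a4 a3 a3 78 55 71 86 9e 94 8a a3 a2 a2 a3 a3 a3 a3 a3 a2 a2 a2 a3 a3 a2 a3 a2 a2
326  a3 a3 a3 a3 a2 a2 a2 a2 a2 a2 a2 a2 a2 a2 a2 a2 a2 a2 a1 a1 7a 7a 8a 95 a2 a2 a2 a2 a2 a2 a1 a1 a1 a1 a2 a1 a1 a1 a1 a1 a1 a0
329  a1 a2 a1 a2 a2 a2 a2 a2 a2 a2 a1 a2 a1 a1 a2 a1 a1 a0 a0 a1 a0 a0 a1 a1 a0 a0 a0 a0 a0 a0 a0 a0 a0 a0 a0 a1 a0 a0 a0 a0 9f a0
32.0 16.4
32.0 -17.5
-33.7 16.8
-33.7 -18.0
-37.8 8.2
-37.8 -6.8
23.9 23.8
24.0 -22.5
```

The pins and the tile's front edge are still clear of each other, so the tile is not the cause. I'll back off a few mm and watch force against travel to understand the block.

```bash
cat > q.py <<'E'
from h import *
o=readout.get_obs();p=np.array(o["position"]);print("travel",((np.array([.5291,.2153,0])-p)[:2]@[.9978,-.066]*1e3).round(2),"z",p[2].round(4),"f",np.round(o["ft_force"],1),"t",np.round(o["torque"],2),"tau",np.round(o["tau"],1),"g",round(o["grasp_force"],1))
E
python3 q.py
python3 -m crank '[[0,0.005,0,0],[0,0.01,0,0],[0,0.01,0,0],[0,0.01,0,0],[0,0.01,0,0]]' >/dev/null; python3 q.py
python3 -m crank '[[0,0.005,0,0],[0,0.01,0,0],[0,0.01,0,0],[0,0.01,0,0],[0,0.01,0,0]]' >/dev/null; python3 q.py
python3 -m crank '[[0,0.005,0,0],[0,0.01,0,0],[0,0.01,0,0],[0,0.01,0,0],[0,0.01,0,0]]' >/dev/null; python3 q.py
python3 -m crank '[[0,-0.005,0,0],[0,-0.01,0,0],[0,-0.01,0,0],[0,-0.01,0,0],[0,-0.01,0,0]]' >/dev/null; python3 q.py
```

```text
travel 48.54 z 0.0536 f [27.4 -0.9  0.8] t [-0.38 -5.57  0.05] tau [ -6.8 -46.1 -15.  -16.2  -5.2   6.   -0.1] g 61.1
travel 47.75 z 0.0535 f [10.6 -4.5 16.8] t [-0.94 -2.06 -0.04] tau [ -4.3 -42.4 -11.2 -20.4  -2.6   1.4  -0. ] g 62.7
travel 43.88 z 0.0535 f [10.5 -5.  15.8] t [-0.87 -1.86  0.03] tau [ -4.2 -42.9 -11.1 -20.6  -2.5   1.3  -0. ] g 62.7
travel 39.98 z 0.0535 f [ 9.3 -4.4 16. ] t [-0.9  -1.8   0.07] tau [ -4.1 -43.4 -11.1 -20.8  -2.4   1.2  -0. ] g 62.7
travel 44.04 z 0.0535 f [ 8.9 -5.8 16.4] t [-0.93 -1.78  0.02] tau [ -4.1 -42.8 -11.  -20.8  -2.4   1.1  -0. ] g 62.7
```

```bash
cat > tp.py <<'E'
from h import *
import pickle,sys
def an(c):
    g=cv2.cvtColor(c["color"],cv2.COLOR_RGB2GRAY).astype(float)
    x=np.array([.9978,-.066,0]);y=np.array([.066,.9978,0]);B=np.array([.6193,.2095,0])
    f=lambda a,b,z:B+x*a/1e3+y*b/1e3+[0,0,z/1e3]
    def s(a,b,z):
        u,v=proj(c,f(a,b,z)); return g[int(round(v)),int(round(u))] if 0<=u<559 and 0<=v<419 else -1
    out=[]
    for b in(14,0,-14):
        e=[a for a in np.arange(-42,-25,.1) if s(a,b,36)>140 and s(a+.6,b,36)>140]; out.append(round(e[0],1) if e else None)
    pins=[]
    for pb in(8,-8):
        u,v=proj(c,f(-38.5,pb,34.5)); best=(-1,)
        for dv in range(-9,6):
            for du in range(-10,6):
                U,V=int(round(u))+du,int(round(v))+dv
                pass
        # dome highlight: brightest small blob inside dark surround, left of tile edge
        U0,V0=int(u)-9,int(v)-9; w=g[V0:V0+14,U0:U0+11].copy()
        m=cv2.GaussianBlur(w,(3,3),0); i=np.unravel_index(np.argmax(np.where(m<172,m,0)),m.shape)
        q=ray(c,U0+i[1],V0+i[0],.0355)-B; pins.append([round(q@x*1e3,1),round(q@y*1e3,1)])
    return out,pins
if __name__=="__main__":
    c=imaging.camera("wrist");pickle.dump(c,open(sys.argv[1],"wb"));print("now",an(c))
    print("blocked",an(pickle.load(open("last.pkl","rb"))[0]))
    g=cv2.cvtColor(c["color"],cv2.COLOR_RGB2GRAY)
    for v in range(236,320,3):print(v,"".join("%3x"%(g[v,u]) for u in range(460,560,2)))
E
python3 tp.py n44.pkl
```

```text
now ([np.float64(-36.1), np.float64(-34.8), np.float64(-42.0)], [[np.float64(-39.9), np.float64(10.8)], [np.float64(-43.2), np.float64(-8.9)]])
blocked ([np.float64(-36.2), np.float64(-35.5), np.float64(-42.0)], [[np.float64(-40.5), np.float64(9.3)], [np.float64(-43.0), np.float64(-8.9)]])
236  6c 6c 6c 6f a4 a4 a1 a2 a1 a2 a2 9f 53 53 54 53 53 37 30 30 30 30 31 31 31 31 31 31 2b 2b 2b 2c 2b 2b 2e 54 62 54 2c 2c 2c 2b 2c 2a 2a 29 29 29 29 29
239  6b 6c 6c 6b 65 9d 8f 8f 8f 9f 9f 51 52 51 51 51 4d 26 27 29 2a 2b 2b 2a 2b 2b 2b 2a 2a 2b 2c 2b 2b 2a 2c 2b 2a 2a 2a 2b 2b 2b 2c 2b 2c 2b 2b 2b 2b 2b
242  66 67 66 66 4f 3c 32 33 38 8d 89 4f 4e 4f 4e 4e 2c 23 25 26 26 2a 35 37 37 37 37 3a 3b 3a 38 37 37 37 38 3d 3a 37 38 38 37 37 37 39 38 35 34 33 32 34
245  63 63 63 62 2d 30 30 31 32 33 37 49 4c 4c 4c 4c 24 23 24 26 32 37 3a 3c 3d 3e 44 4a 4d 50 52 55 53 51 51 52 53 52 52 51 52 52 4f 4e 4c 4e 52 4b 49 50
248  68 68 69 66 2b 2d 2e 2f 30 31 32 32 38 4c 50 4e 24 23 22 2b 35 39 3c 3e 63 83 86 75 93 a3 a9 a9 ac ab ab ab ac aa a9 a8 a6 a9 ab aa aa ab ab aa ac ab
251  6b 6b 6a 6c 53 2a 2a 2b 2d 2f
[... 2830 characters left out ...]
b1 b2 b3 b2 b1 b2 b1 b1 b1 b3 b0 b1 b1 b1 b2 b2 b1 b1 b0 ae ae ac ad ad ac ab ad
308  a6 a6 a7 a7 a8 a8 a8 a8 a8 a8 a8 a8 a7 a8 6c 3e 4d 8e 46 b7 b4 b1 a5 a7 ae b1 b2 b2 af b0 b2 b2 b2 b1 b1 b1 b2 b2 b2 b0 b0 ae ae ae ad ac ac ac ac ab
311  aa aa ab ab ab ab ab aa aa aa ab ab ab ac ac aa 4d 8d 56 b5 b2 b2 b1 b1 b1 b2 b2 b2 b1 b1 ae aa ad b0 b1 b2 b2 b2 b3 b0 af ad ad ac ac ad ad ad ac ab
314  aa aa ab aa ab ab aa aa ab ab aa aa aa ab ab ac ac 7d 8b 93 b1 b1 b1 b0 b1 b1 b2 b2 b1 b1 ae a9 ad af b0 b0 b0 b1 b0 af ad ac ab ac ab ab ad ad ad ac
317  aa aa a9 aa aa aa aa ab ab aa aa aa aa ab ab aa ab ab a8 28 29 30 31 30 38 45 48 55 aa aa aa aa aa aa 65 64 65 65 65 65 65 64 65 65 65 65 65 65 65 65
```

```bash
python3 - <<'E'
from h import *
import pickle
d=pickle.load(open("c0.pkl","rb"))
for n in("top","scene"):
  c=d[n];g=cv2.cvtColor(cv2.GaussianBlur(c["color"],(3,3),0),cv2.COLOR_RGB2GRAY)
  u,v=map(int,proj(c,[.455,.22,.02]));print(n,u,v)
  for r in range(v-16,v+17,2):print(r," ".join("%3d"%g[r,q] for q in range(u-30,u+31,3)))
E
```

```text
top 203 256
240 131 130 128 123 121 124 128 129 131 131 132 131 130 131 131 129 131 130 130 130 130
242 129 128 123 121 125 127 129 130 130 130 131 131 132 131 132 131 131 130 130 131 131
244 127 125 121 125 129 130 129 130 130 130 131 130 130 130 132 132 129 131 130 130 131
246 126 124 125 130 130 129 130 129 130 130 132 131 131 129 130 130 131 131 131 131 129
248 128 127 129 130 130 131 131 130 130 130 131 131 129 129 131 131 131 130 131 130 131
250 128 130 130 129 131 131 131 131 131 129 131 131 130 130 131 131 131 132 132 132 130
252 132 130 131 130 130 130 130 130 131 131 132 131 130 130 131 132 131 131 131 131 131
254 130 131 129 130 131 130 129 130 130 131 131 130 131 131 131 131 130 131 131 131 130
256 129 130 130 130 131 129 131 131 131 132 131 130 131 131 130 131 130 132 130 131 131
258 130 129 130 130 131 129 130 130 131 131 131 130 130 130 130 130 130 131 130 131 131
260 129 129 131 130 130 131 131 131 130 131 131 130 131 129 129 130 131 129 131 130 130
262 130 129 130 131 131 130 129 131 130 130 130 130 130 130 130 129 131 131 131 130 131
264 130 130 132 130 130 130 130 
[... 1217 characters left out ...]
 100 117 142 154 162 165 165 165 165 166 166 167 165 165 166 165 165 163 159 159 157
267 126 152 152 157 164 165 165 166 166 166 167 166 165 166 166 166 165 164 160 159 158
269 159 158 154 160 164 165 166 167 166 167 167 166 166 165 166 166 165 165 163 161 160
271 164 156 155 163 165 166 166 167 167 166 167 167 167 165 166 166 165 165 165 165 164
273 163 156 157 165 166 166 166 167 167 166 167 167 166 166 166 166 166 165 166 166 165
275 162 156 160 165 165 166 166 165 166 166 167 167 166 167 166 166 166 166 166 165 166
277 162 158 163 164 166 166 167 164 165 166 167 167 167 166 167 167 166 166 167 166 166
279 165 161 165 165 165 166 167 166 165 165 166 167 167 166 166 166 166 166 166 167 167
```

```bash
python3 - <<'E'
from h import *
import pickle
t0=pickle.load(open("c0.pkl","rb"));c,s1,t1=pickle.load(open("fin.pkl","rb"))
def match(a,b,box,z,n):
  x0,y0,x1,y1=box;S=8
  up=lambda im:cv2.resize(cv2.cvtColor(im,cv2.COLOR_RGB2GRAY),None,fx=S,fy=S,interpolation=cv2.INTER_CUBIC)
  A=up(a["color"][y0:y1,x0:x1]);X0,Y0,X1,Y1=x0-25,y0-10,x1+25,y1+30
  r=cv2.matchTemplate(up(b["color"][Y0:Y1,X0:X1]),A,cv2.TM_CCOEFF_NORMED);_,m,_,l=cv2.minMaxLoc(r)
  du,dv=l[0]/S+X0-x0,l[1]/S+Y0-y0;u,v=(x0+x1)/2,(y0+y1)/2
  d=ray(b,u+du,v+dv,z)-ray(a,u,v,z);print(n,round(m,3),(du,dv),(d*1e3).round(1),"travel",(-(d[:2]@[.9978,-.066])*1e3).round(1))
match(t0["top"],t1,(193,164,232,187),.04,"top mask+bar")
match(t0["top"],t1,(195,172,222,186),.04,"top mask")
match(t0["top"],t1,(224,160,238,174),.04,"top right corner")
u,v=map(int,proj(t0["scene"],[.6193+.06,.2095+.03,.04]));match(t0["scene"],s1,(u-14,v-12,u+14,v+12),.04,"scene mask")
E
```

```text
top mask+bar 0.714 (0.125, 0.0) [ 0.  -0.4  0. ] travel -0.0
top mask 0.761 (-1.375, 17.0) [-48.5   2.9   0. ] travel 48.6
top right corner 0.68 (-15.375, 28.0) [-80.3  42.2   0. ] travel 82.9
scene mask 0.569 (0.375, 1.625) [-7.7  4.1  0. ] travel 8.0
```

```bash
python3 -m crank '[[0,0.02,0,0],[0,0.045,0,0],[0,0.07,0,0],[0,0.09,0,0],[0,0.105,0,0]]' >/dev/null; python3 q.py
python3 -m crank '[[0,0.005,0,0],[0,0.01,0,0],[0,0.013,0,0],[0,0.013,0,0],[0,0.013,0,0]]' >/dev/null; python3 q.py
python3 -m crank '[[0,0,0,0],[0,0,0,0],[0,0,0,0],[0,0,0,0],[0,0,0,0]]' 0.2 >/dev/null; python3 q.py
python3 -m crank '[[0,0,-0.04,0],[0,0,-0.09,0],[0,0,-0.14,0],[0,0,-0.17,0],[0,0,-0.17,0]]' >/dev/null; python3 q.py
python3 st.py .5295 .2155 .0535
python3 - <<'E'
from h import *
import pickle
c,p,M=pickle.load(open("last.pkl","rb"));pickle.dump((c,p,M),open("home.pkl","wb"))
x=np.array([.9978,-.066,0]);y=np.array([.066,.9978,0]);B=np.array([.6193,.2095,0])
f=lambda a,b,z:B+x*a/1e3+y*b/1e3+[0,0,z/1e3]
for a,b,z in((-33,18,36),(-33,-18,36),(33,18,36),(33,-18,36),(-38.5,8,35.8),(-24,23.5,35.8),(40,0,40)):print((a,b,z),np.round(proj(c,f(a,b,z)),1))
E
```

```text
travel 2.33 z 0.0535 f [ 5.2 -3.5 20.4] t [-0.85 -0.85 -0.01] tau [ -3.  -48.  -10.6 -22.1  -1.6  -0.1  -0.1] g 63.0
travel 0.04 z 0.0534 f [-5.  -6.7 28.6] t [-1.27  1.45 -0.04] tau [ -1.9 -45.3  -8.5 -25.8  -0.   -3.    0. ] g 64.0
travel 1.91 z 0.0499 f [-0.7 -0.6 -0.4] t [ 0.03 -0.01  0.06] tau [  0.  -58.9  -9.9 -31.5   0.    0.   -0. ] g 0.0
travel 0.49 z 0.1205 f [0.3 0.1 0.2] t [-0.    0.03 -0.01] tau [  0.6 -55.4  -8.4 -33.9  -0.2   0.7   0.2] g 0.0
[0.5273 0.2151 0.1176] [0.0005 0.0002 0.0008] yaw 86.21 go [0.0013 0.0054 0.1603] f [-0.8  0.  -0.5] w 0.6012795943032717 j7 -0.7370216469701069
(-33, 18, 36) [380.6 202.4]
(-33, -18, 36) [375.6 257.1]
(33, 18, 36) [491.  202.5]
(33, -18, 36) [480.4 257.2]
(-38.5, 8, 35.8) [370.  218.1]
(-24, 23.5, 35.8) [396.5 193.5]
(40, 0, 40) [500.8 233. ]
```

```bash
python3 - <<'E'
from h import *
import pickle
c,p,M=pickle.load(open("home.pkl","rb"))
x=np.array([.9978,-.066,0]);y=np.array([.066,.9978,0]);B=np.array([.6193,.2095,0])
h=cv2.cvtColor(c["color"],cv2.COLOR_RGB2HSV)
m=((h[...,1]<75)).astype(np.uint8)*255
m[:185]=0;m[275:]=0;m[:,:360]=0;m[:,505:]=0
m=cv2.morphologyEx(m,cv2.MORPH_OPEN,np.ones((5,5)))
n,l,s,ce=cv2.connectedComponentsWithStats(m)
for i in range(1,n):
  if s[i,4]>60:print(s[i],ce[i].round(1))
i=1+np.argmax(s[1:,4]);r=cv2.minAreaRect(np.argwhere(l==i)[:,::-1].astype(np.float32))
for u,v in cv2.boxPoints(r):
  q=ray(c,u,v,.036)-B;print(np.round([u,v],1),(q@x*1e3).round(1),(q@y*1e3).round(1))
v=h[...,2];sat=h[...,1]
for rr in range(194,268,6):print(rr," ".join("%3d/%3d"%(v[rr,u],sat[rr,u]) for u in range(360,384,3)),"|"," ".join("%3d/%3d"%(v[rr,u],sat[rr,u]) for u in range(474,510,3)))
E
```

```text
[385 185  13  11 113] [391.4 189.6]
[460 185  19  11 154] [469.7 189.4]
[ 360  201  138   65 6724] [425.4 228.7]
[493 234  12  41 355] [499.8 257.2]
[360. 265.] -42.4 -23.5
[360. 201.] -45.4 18.9
[497. 201.] 36.4 18.9
[497. 265.] 44.5 -23.4
194 136/133 135/134 108/132 107/131 107/129 108/132 108/132 108/130 | 141/ 11 148/ 19 200/102 199/103 108/135 109/133 108/135 109/133 110/134 109/133 108/132 108/132
200 133/132 106/132 106/132 105/131 106/132 104/130  65/118  65/106 | 176/112 190/113 193/128 194/128 102/133 102/133 102/135 102/133 102/135 101/134 101/131  69/ 81
206  57/ 31  59/ 26  60/ 30  97/131  85/117  65/ 59  82/ 56  93/ 55 | 183/ 42 182/ 41 180/ 43  74/ 28  77/ 96  96/133  96/133  97/131  96/133  96/135  97/134  75/ 14
212  62/ 66  56/ 32  67/ 19  72/ 21  64/ 88  91/ 53 118/ 52 119/ 54 | 177/ 40 177/ 40 177/ 40  44/ 12  50/ 10  52/ 15  76/ 13  93/ 16 101/136 101/131  95/126 138/ 13
218 121/133  94/109  82/ 19  89/ 14  59/ 56  87/ 53 118/ 48 119/ 49 | 175/ 41 177/ 40 175/ 41 162/131  86/116  76/ 17  94/ 11 150/ 14  87/117  94/130  54/ 14 169/ 12
224  98/130  99/131  99/129  
[... 598 characters left out ...]
/132  92/114 152/ 13 179/ 11 192/ 11
248 133/130 134/129 134/131  60/ 68 104/ 51 116/ 46 114/ 49 114/ 47 | 174/ 43 100/130  98/133  96/133  95/132  96/130  96/133  96/133  69/ 15 177/ 12 184/ 12 189/ 12
254 121/133 120/132 121/131 121/131  93/ 58 115/ 51 113/ 47 114/ 49 | 159/127  96/133  97/131  97/131  97/131  97/134  97/134  96/130 132/ 15 177/ 13 191/ 13 186/ 14
260 127/131 127/131 127/133 128/131 129/130 129/130 129/132  53/ 34 | 193/124 110/132 110/134 109/133 110/132 130/133 130/133  52/ 20 169/ 14 182/ 14 189/ 12 181/ 11
266 124/132 124/132 124/132 125/131 125/131 125/131 125/131 130/129 | 125/135 150/129 150/127 150/127 151/128 151/128 124/132  75/ 17 179/ 13 188/ 12 186/ 12 180/ 13
```

The tile is still flat and within the pins. I'll regrip slightly higher and test the stop again.

```bash
python3 -m crank '[[0.001,0.0055,0.03,0],[0.001,0.0055,0.07,0],[0.001,0.0055,0.11,0],[0.001,0.0055,0.13,0],[0.001,0.0055,0.14,0]]' >/dev/null
python3 -m crank '[[0,0,0,0],[0,0,0,0],[0,0,0,0]]' >/dev/null;python3 q.py
python3 -m crank '[[0,0,0,0],[0,0,0,0],[0,0,0,0],[0,0,0,0],[0,0,0,0]]' -1 60 >/dev/null;python3 q.py
python3 -m crank '[[0,-0.02,0,0],[0,-0.045,0,0],[0,-0.07,0,0],[0,-0.095,0,0],[0,-0.115,0,0]]' >/dev/null;python3 q.py
python3 -m crank '[[0,-0.006,0,0],[0,-0.012,0,0],[0,-0.012,0,0],[0,-0.012,0,0]]' >/dev/null;python3 q.py
python3 -m crank '[[0,-0.004,0,0],[0,-0.008,0,0],[0,-0.008,0,0],[0,-0.008,0,0]]'; python3 q.py
```

```text
travel -0.94 z 0.0627 f [-0.1  0.3 -0.6] t [ 0.01 -0.01 -0.01] tau [ -0.  -57.8  -9.6 -31.7   0.    0.   -0. ] g 0.0
travel -0.04 z 0.0627 f [-4.8 -1.5  7. ] t [-0.26  1.19 -0.06] tau [  0.3 -55.5  -8.6 -32.4   0.7  -1.7   0. ] g 58.5
travel 43.9 z 0.0628 f [10.9  1.  -5.4] t [ 0.3  -2.18  0.01] tau [ -1.8 -51.7 -10.4 -28.4  -1.5   3.    0.1] g 58.9
travel 47.93 z 0.0628 f [10.3  1.1 -6.8] t [ 0.29 -2.27 -0.03] tau [ -1.8 -52.5 -10.6 -27.6  -1.7   2.9  -0. ] g 59.3
clock: 22.1
position: [0.4807, 0.2189, 0.063]
ee_rot: [0.731, 0.683, 0.005, 0.002]
ft_force: [24.3, 3.3, -18.4]
grip_width: 0.16
grasp_force: 59.0
travel 48.54 z 0.063 f [ 24.3   3.3 -18.4] t [ 0.63 -5.17  0.03] tau [ -3.7 -55.2 -13.6 -24.4  -3.8   6.5  -0. ] g 59.0
```

```bash
python3 - <<'E'
from h import *
import pickle
x=np.array([.9978,-.066,0]);B=np.array([.6193,.2095,0])
def pos(c):
  C=cv2.Rodrigues(np.array(c["rvec"]))[0];return -C.T@np.array(c["tvec"]).ravel()
blk=pickle.load(open("fin.pkl","rb"))[0];n44=pickle.load(open("n44.pkl","rb"));hm=pickle.load(open("home.pkl","rb"))[0]
c2,p2,M2=pickle.load(open("w2.pkl","rb"));off=M2.T@(pos(c2)-p2)
print("cam in tool",off.round(4))
for n,q in(("blk",pos(blk)),("n44",pos(n44)),("home",pos(hm)),("w2",pos(c2))):
  cx=(q-B)@x;print(n,"camx",cx.round(4),"z",q[2].round(4),"dApp/dz at front",((-.034-cx)/(q[2]-.036)).round(2),"rear",((.032-cx)/(q[2]-.036)).round(2))
def gap(c,a,b):
  f=lambda u:(ray(c,*u,.036)-B)@x*1e3
  print("gap mm",f(a)-f(b))
g=lambda c:cv2.cvtColor(c["color"],cv2.COLOR_RGB2GRAY)
for n,c in(("home",hm),("n44",n44)):
  G=g(c)
  if n=="home":
    for v in range(208,254,3):print(v,"".join("%4d"%G[v,u] for u in range(358,384)))
gap(blk,(511,278),(498.5,278));gap(n44,(503,278),(491.3,278));gap(hm,(373,228),(367.5,228))
E
```

```text
cam in tool [ 8.100e-02  1.000e-04 -1.256e-01]
blk camx -0.1403 z 0.1798 dApp/dz at front 0.74 rear 1.2
n44 camx -0.136 z 0.1792 dApp/dz at front 0.71 rear 1.17
home camx -0.0928 z 0.2426 dApp/dz at front 0.28 rear 0.6
w2 camx 0.0771 z 0.2833 dApp/dz at front -0.45 rear -0.18
208   47  49  52  52  54  54  56  55  55  56  64  79  82  82  69  51  54  68  75  81  84  85  85  85  91  91
211  105  56  48  49  52  53  53  54  57  58  59  58  66  79  57  54  61  73  77  91  91  91  91  93 110 109
214  103 103 101  54  48  51  64  72  78  83  84  84  81  76  61  54  67  86 105 109 108 108 108 108 108 108
217   99  99 100 100  97  59  68  76  82  89  90  90  85  80  62  54  72  76 109 108 108 109 109 109 108 109
220   97  96  96  96  97  97  96  88  72  75  77  76  70  62  52  57  80  90 112 109 109 109 110 109 109 109
223   79  79  79  79  79  79  78  79  80  79  78  79  79  57  54  63  84  68 110 109 110 109 110 109 105 100
226   74  64  64  65  69  75  80  80  80  80  80  80  79  51  56  72  89  88 110 109 109 109 109 109 107 107
229   54  54  55  56  57  56  57  96  82  81  81  81  72  51
[... 296 characters left out ...]
 76  81  84  82  79  74  57  54  78  95 101 109 108 108 108 106 106 107 107 107
241  113 113 112  79  67  76  83  90  94  90  87  81  63  54  82  84 111 109 108 108 108 108 107 107 106 107
244  112 112 111 112 111 100  90  87  89  94  94  65  53  62  88  88 112 108 107 107 108 108 108 106 108 107
247  109 109 109 109 109 109 110 110 109 109 108  55  57  74  93  94 108 107 107 106 106 106 106 106 106 106
250  105 105 104 105 105 105 105 105 105 106 104  66  57  81  96 100 107 106 106 101  96  96  99 102 104 105
253   97  97  97  97  97  97  98  97  97  98  98  97  88  78  90  97 107 105 105 104 104 105 105 104 104 105
gap mm 5.653563603059403
gap mm 5.274491665199562
gap mm 3.3679979235383897
```

```bash
cat > tr.py <<'E'
from h import *
import pickle,sys
def trk(a,b,u,v,w=9,s=14):
    S=10;up=lambda im:cv2.resize(cv2.cvtColor(im,cv2.COLOR_RGB2GRAY),None,fx=S,fy=S,interpolation=cv2.INTER_CUBIC)
    A=a["color"][v-w:v+w,u-w:u+w];y0,x0=max(v-w-s,0),u-w-s;Bm=b["color"][y0:v+w+s,x0:u+w+s]
    r=cv2.matchTemplate(up(Bm),up(A),cv2.TM_CCOEFF_NORMED);_,m,_,l=cv2.minMaxLoc(r)
    return round(l[0]/S+x0-(u-w),1),round(l[1]/S+y0-(v-w),1),round(m,3)
E
python3 - <<'E'
from h import *
import pickle
pickle.dump(imaging.camera("wrist"),open("b1.pkl","wb"))
E
python3 -m crank '[[0,0.004,0,0],[0,0.008,0,0],[0,0.008,0,0],[0,0.008,0,0]]' >/dev/null; python3 q.py
python3 - <<'E'
from h import *
from tr import trk
import pickle
a=pickle.load(open("b1.pkl","rb"));b=imaging.camera("wrist");pickle.dump(b,open("b2.pkl","wb"))
B=np.array([.6193,.2095,0]);x=np.array([.9978,-.066,0]);y=np.array([.066,.9978,0])
f=lambda a,b,z:B+x*a/1e3+y*b/1e3+[0,0,z/1e3]
for n,P in dict(pinL=(-40,8,34.5),pinR=(-40,-8,34.5),sideL=(-25.5,23.5,34.5),sideR=(-25.5,-23.5,34.5),tcL=(-33,16,36),tcR=(-33,-16,36),tmid=(-26,0,36),t2=(-24,9,36),t3=(-24,-9,36)).items():
  u,v=proj(a,f(*P));u,v=round(u)-1,round(v)-2
  if u<548: 
    u=min(u,550); print(n,(u,v),trk(a,b,u,v,8,10))
for P in((-38.5,0,35.8),(-30,0,36)):print(np.array(proj(b,f(*P)))-proj(a,f(*P)))
E
```

```text
travel 47.79 z 0.0628 f [11.2  1.7 -6.1] t [ 0.17 -2.24  0.01] tau [ -1.8 -52.  -10.6 -27.7  -1.7   2.8   0. ] g 60.4
pinL (489, 254) (-0.2, 0.6, 0.951)
pinR (483, 284) (-0.6, 0.8, 0.994)
sideL (527, 223) (-0.3, 0.8, 0.976)
sideR (507, 311) (-0.7, 0.7, 0.991)
tcL (509, 240) (0.3, 0.8, 0.985)
tcR (496, 300) (0.0, 0.9, 0.962)
tmid (517, 271) (0.4, 0.8, 0.981)
t2 (525, 253) (0.3, 0.8, 0.882)
t3 (518, 287) (0.2, 1.0, 0.917)
[-0.62190046  0.73569624]
[-0.52169572  0.79175104]
```

```bash
python3 - <<'E'
from h import *
import pickle
c2,p2,M2=pickle.load(open("w2.pkl","rb"))
C=cv2.Rodrigues(np.array(c2["rvec"]))[0];t=np.array(c2["tvec"]).ravel();Rct=C@M2;tct=C@p2+t
x=np.array([.9978,-.066,0]);y_=np.array([.066,.9978,0]);B=np.array([.6193,.2095,0])
def cam(p5,yaw):
  y=np.radians(yaw);M5=np.array([[np.cos(y),np.sin(y),0],[np.sin(y),-np.cos(y),0],[0,0,-1]]);C5=Rct@M5.T
  k=dict(c2);k["rvec"]=cv2.Rodrigues(C5)[0];k["tvec"]=tct-C5@np.array(p5);return k
k4=cam([.618,.2094,.0463],-3.78);k5=cam([.6172,.2091,.145],-3.78);k3=cam([.6192,.2114,.0815],-3.77)
for n,a4,a3,a5,a2 in(("maskfront",(391,288),(398,259),(391,220),(341,213)),("barfront",(391,157),(398,155),(391,143),(341,138)),("barrear",(391,88),(398,101),(391,103),(341,101))):
  # triangulate (x,z) from four views in the jig x-z plane
  A=[];b=[]
  for k,u in((k4,a4),(k3,a3),(k5,a5),(c2,a2)):
    u=(u[0]/1.4-.14,u[1]/1.4-.14);q0=ray(k,*u,0.)-B;q1=ray(k,*u,.1)-B
    X0,X1=q0@x,q1@x;A.append([1,-(X1-X0)/.1]);b.append(X0)
  s,res,_,_=np.linalg.lstsq(np.array(A),np.array(b),rcond=None);print(n,"x",(s[0]*1e3).round(1),"z",(s[1]*1e3).round(1),(res**.5*1e3).round(2))
E
```

```text
maskfront x 39.6 z 43.8 [0.46]
barfront x 73.2 z 46.3 [0.1]
barrear x 89.2 z 36.7 [0.33]
```

```bash
cat > sn.py <<'E'
from h import *
import pickle,sys
from tr import trk
a=pickle.load(open("b1.pkl","rb"));b=imaging.camera("wrist")
B=np.array([.6193,.2095,0]);x=np.array([.9978,-.066,0]);y=np.array([.066,.9978,0])
f=lambda a,b,z:B+x*a/1e3+y*b/1e3+[0,0,z/1e3]
D={}
for n,P in dict(pinR=(-40,-8,34.5),sideL=(-25.5,23.5,34.5),sideR=(-25.5,-23.5,34.5),tcL=(-33,16,36),tcR=(-33,-16,36),tmid=(-26,0,36)).items():
  u,v=proj(a,f(*P));u,v=round(u)-1,round(v)-2
  # predicted shift then local search
  pu,pv=np.array(proj(b,f(*P)))-proj(a,f(*P))
  M=np.float32([[1,0,-round(pu)],[0,1,-round(pv)]]);bb={"color":cv2.warpAffine(b["color"],M,(560,420))}
  r=trk(a,bb,u,v,8,8);U=(u+r[0]+round(pu),v+r[1]+round(pv));z=P[2]/1e3
  d=ray(b,*U,z)-ray(a,u,v,z);D[n]=(d@x*1e3,d@y*1e3,r[2])
pin=np.mean([D[n][0] for n in("pinR","sideL","sideR")]);t=[D[n][0]-pin for n in("tcL","tcR","tmid")]
print({k:np.round(v,2).tolist() for k,v in D.items()},"tile-pin",np.round(t,2))
E
python3 sn.py
python3 -m crank '[[0,0.004,0,0],[0,0.01,0,0],[0,0.01,0,0],[0,0.01,0,0]]' >/dev/null; python3 q.py;python3 sn.py
python3 -m crank '[[0,0.01,0,0],[0,0.02,0,0],[0,0.02,0,0],[0,0.02,0,0]]' >/dev/null; python3 q.py;python3 sn.py
```

```text
{'pinR': [0.05, -0.04, 0.99], 'sideL': [0.02, -0.05, 0.98], 'sideR': [-0.07, 0.09, 0.99], 'tcL': [0.37, -0.04, 0.99], 'tcR': [0.29, -0.11, 0.96], 'tmid': [0.37, 0.01, 0.98]} tile-pin [0.38 0.29 0.38]
travel 43.94 z 0.0628 f [10.1  1.3 -5.2] t [ 0.25 -2.06 -0.03] tau [ -1.7 -52.5 -10.6 -27.8  -1.6   2.6  -0. ] g 60.5
{'pinR': [0.18, -0.07, 0.98], 'sideL': [-0.03, 0.02, 0.98], 'sideR': [0.11, 0.0, 1.0], 'tcL': [0.41, -0.02, 0.99], 'tcR': [0.38, -0.03, 0.97], 'tmid': [0.39, -0.02, 0.98]} tile-pin [0.32 0.29 0.31]
travel 35.97 z 0.0628 f [ 9.6  1.3 -4.3] t [ 0.19 -1.97  0.04] tau [ -1.6 -53.2 -10.6 -28.1  -1.5   2.4   0. ] g 60.5
{'pinR': [0.75, -0.21, 0.87], 'sideL': [0.02, 0.04, 0.99], 'sideR': [0.11, -0.02, 1.0], 'tcL': [1.25, 0.44, 0.96], 'tcR': [0.37, 0.12, 0.95], 'tmid': [0.82, -0.57, 0.72]} tile-pin [0.95 0.08 0.53]
```

```bash
python3 -m crank '[[0,0.02,0,0],[0,0.045,0,0],[0,0.07,0,0],[0,0.085,0,0],[0,0.09,0,0]]' >/dev/null; python3 q.py
python3 -m crank '[[0,0,0,0],[0,0,0,0],[0,0,0,0],[0,0,0,0]]' 0.2 >/dev/null
python3 -m crank '[[0,0,-0.05,0],[0,0,-0.10,0],[0,0,-0.15,0],[0,0.02,-0.18,0.1],[0,0.05,-0.19,0.2]]' >/dev/null
python3 -m crank '[[0,0.05,0,0.1],[0,0.1,0,0.2],[0,0.1,0,0.3],[0,0.1,0,0.4],[0,0.1,0,0.5]]' >/dev/null
python3 -m crank '[[0,0,0,0.1],[0,0,0,0.2],[0,0,0,0.3],[0,0,0,0.4],[0,0,0,0.5]]' >/dev/null
python3 -m crank '[[0,0,0,0.1],[0,0,0,0.2],[0,0,0,0.3],[0,0,0,0.3],[0,0,0,0.3]]' >/dev/null
python3 st.py .6178 .2096 .0463
```

```text
travel 0.13 z 0.0628 f [4.3 0.3 0.7] t [-0.01 -0.53  0.03] tau [ -1.  -56.6 -10.5 -29.4  -0.8   1.    0. ] g 61.3
[0.5852 0.2036 0.1381] [0.0001 0.0001 0.    ] yaw -3.6 go [ 0.0805 -0.02    0.2294] f [ 0.2 -1.  -0.3] w 0.6021958045684543 j7 -2.160516546067845
```

```bash
python3 -m crank '[[0.03,-0.01,0,-0.003],[0.065,-0.02,0.02,-0.003],[0.08,-0.02,0.07,-0.003],[0.08,-0.02,0.13,-0.003],[0.08,-0.02,0.19,-0.003]]' >/dev/null
python3 -m crank '[[0,0,0.02,0],[0,0,0.035,0],[0,0,0.038,0],[0,0,0.038,0]]' >/dev/null
python3 st.py .6178 .2096 .0463
python3 - <<'E'
from h import *
import pickle
c,p,M=pickle.load(open("last.pkl","rb"));pickle.dump((c,p,M),open("g2.pkl","wb"))
g=cv2.cvtColor(c["color"],cv2.COLOR_RGB2GRAY)
# columns profile through tile: print gray down a column at y=+5mm, and pins
for u in (262,280,298):
  print(u,"rear",[int(v) for v in g[196:228,u]],"front",[int(v) for v in g[340:368,u]])
E
```

```text
[0.6185 0.2098 0.0483] [0.0001 0.     0.0001] yaw -3.59 go [-0.0017  0.0005  0.0051] f [-0.5  0.2 -0.2] w 0.6025161401803926 j7 -2.178745970339161
262 rear [144, 143, 140, 138, 135, 134, 133, 130, 117, 106, 108, 102, 96, 93, 89, 69, 68, 68, 68, 68, 67, 68, 71, 77, 77, 79, 85, 98, 105, 101, 100, 101] front [108, 108, 108, 108, 108, 108, 108, 108, 108, 108, 108, 108, 108, 107, 106, 99, 91, 98, 103, 99, 94, 92, 89, 110, 165, 186, 186, 186]
280 rear [145, 144, 141, 140, 137, 134, 134, 131, 120, 116, 121, 102, 101, 99, 88, 72, 74, 75, 74, 73, 71, 71, 72, 77, 76, 78, 79, 91, 112, 123, 120, 103] front [108, 108, 108, 108, 108, 108, 109, 108, 109, 108, 107, 107, 107, 107, 108, 108, 99, 99, 98, 99, 98, 99, 99, 99, 98, 99, 99, 128]
298 rear [146, 145, 143, 140, 137, 135, 135, 133, 123, 111, 109, 103, 96, 95, 100, 71, 72, 75, 74, 73, 72, 72, 73, 79, 79, 79, 83, 95, 115, 123, 125, 126] front [138, 138, 138, 138, 138, 139, 139, 139, 140, 140, 139, 140, 139, 139, 139, 131, 105, 107, 113, 116, 115, 114, 110, 104, 100, 107, 106, 106]
```

```bash
python3 - <<'E'
from h import *
import pickle
c,p,M=pickle.load(open("g2.pkl","rb"));im=c["color"]
w4=cv2.resize(cv2.imread("pics/w4.png")[:,:,::-1],(560,420),interpolation=cv2.INTER_AREA)
for u in(272,290):
  for r in range(200,232,1):print(u,r,im[r,u].tolist(),w4[r,u].tolist())
h=cv2.cvtColor(im,cv2.COLOR_RGB2HSV)[...,1]
for r in range(206,262,3):print(r,"".join("%4d"%h[r,u] for u in range(212,352,4)))
E
```

```text
272 200 [141, 133, 133] [142, 135, 133]
272 201 [140, 133, 131] [140, 133, 131]
272 202 [140, 132, 131] [139, 132, 130]
272 203 [135, 128, 128] [138, 131, 130]
272 204 [126, 118, 114] [132, 125, 125]
272 205 [135, 115, 95] [128, 114, 103]
272 206 [157, 123, 83] [131, 105, 74]
272 207 [132, 103, 71] [132, 104, 70]
272 208 [132, 104, 71] [132, 104, 71]
272 209 [130, 101, 70] [131, 103, 70]
272 210 [116, 88, 60] [120, 93, 64]
272 211 [93, 67, 48] [97, 71, 50]
272 212 [90, 66, 46] [92, 67, 47]
272 213 [90, 65, 45] [91, 67, 47]
272 214 [90, 66, 46] [91, 69, 53]
272 215 [89, 65, 45] [90, 77, 68]
272 216 [89, 65, 45] [86, 77, 71]
272 217 [89, 65, 46] [87, 78, 72]
272 218 [89, 68, 51] [92, 84, 77]
272 219 [89, 77, 67] [103, 93, 85]
272 220 [84, 75, 69] [106, 96, 88]
272 221 [84, 75, 69] [111, 99, 91]
272 222 [88, 79, 73] [111, 99, 92]
272 223 [96, 86, 79] [111, 100, 92]
272 224 [105, 94, 87] [110, 99, 91]
272 225 [110, 98, 90] [110, 98, 91]
272 226 [110, 97, 90] [109, 98, 90]
272 227 [109, 97, 89] [109, 98, 90]
272 228 [109, 98, 90] [109, 98, 90]
272 229 [108, 97, 89] [111, 99, 91]
272 230 [
[... 3322 characters left out ...]
 128 126  49  49  48  46  47  46  46  46  48  45  47  46  45  45  43  45  44  43  45  46  47  75 123 126 124 127 127 127
251  128 127 128 128 126 125 125  46  46  49  46  47  46  44  46  46  43  45  45  47  45  44  47  45  47  45  47  50  83 124 124 126 128 127 127
254  128 128 128 128 126 127 125  50  49  49  46  46  45  46  46  46  45  45  45  45  46  46  47  45  44  44  47  48  95 126 124 127 126 128 127
257  128 127 130 129 128 127 126  46  49  47  48  45  45  46  44  46  47  46  42  44  46  44  46  45  46  47  50  49 113 124 124 127 126 128 126
260  127 128 128 128 128 128 125  50  51  49  48  46  45  47  44  46  45  47  47  42  46  48  46  45  47  48  46  49 115 123 125 128 126 128 127
```

```bash
python3 - <<'E'
from h import *
import pickle
c,p,M=pickle.load(open("g2.pkl","rb"));im=c["color"]
B=np.array([.6193,.2095,0]);x=np.array([.9978,-.066,0]);y=np.array([.066,.9978,0])
f=lambda a,b,z:B+x*a/1e3+y*b/1e3+[0,0,z/1e3]
for P in((30,0,30),(33,0,30),(33,0,36),(-33,0,36),(-33,0,30),(-30,0,30),(-38.5,8,35.8),(-38.5,8,16),(-38.5,-8,35.8),(38.5,8,35.8),(24,23.5,35.8),(24,23.5,16),(24,-23.5,35.8),(40,0,40),(30,14.5,30),(30,-14.5,30)):print(P,np.round(proj(c,f(*P)),1))
h=cv2.cvtColor(im,cv2.COLOR_RGB2HSV)
print("front")
for r in range(344,376,2):print(r," ".join("%3d/%3d"%(h[r,u,2],h[r,u,1]) for u in range(250,314,4)))
E
```

```text
(30, 0, 30) [281.2 217. ]
(33, 0, 30) [281.2 210.3]
(33, 0, 36) [281.2 214.9]
(-33, 0, 36) [280.6 350.2]
(-33, 0, 30) [280.6 341.7]
(-30, 0, 30) [280.6 336.4]
(-38.5, 8, 35.8) [263.4 359.6]
(-38.5, 8, 16) [265.2 332.8]
(-38.5, -8, 35.8) [297.6 359.7]
(38.5, 8, 35.8) [261.3 201.6]
(24, 23.5, 35.8) [224.2 235.1]
(24, 23.5, 16) [230.5 219.2]
(24, -23.5, 35.8) [338.  235.6]
(40, 0, 40) [281.3 201.1]
(30, 14.5, 30) [246.9 216.9]
(30, -14.5, 30) [315.5 217.2]
front
344 117/ 52 118/ 52 116/ 48 117/ 48 119/ 47 112/ 46 106/ 51 118/ 50 119/ 51 117/ 46 126/ 45 149/ 44 148/ 40 148/ 43 148/ 43 148/ 41
346 117/ 52 117/ 50 117/ 48 118/ 50 119/ 45 110/ 49 115/ 49 118/ 48 118/ 48 117/ 46 148/ 45 148/ 43 149/ 41 149/ 43 148/ 41 146/ 44
348 117/ 52 116/ 51 117/ 48 118/ 50 118/ 48 115/ 47 119/ 49 119/ 49 117/ 46 127/ 46 145/ 42 149/ 43 150/ 42 148/ 40 144/ 42 144/ 44
350 117/ 50 117/ 50 116/ 48 118/ 50 117/ 46 118/ 45 119/ 47 118/ 48 114/ 47 141/ 45 146/ 44 150/ 41 149/ 41 148/ 40 144/ 44 143/ 45
352 116/ 48 117/ 48 116/ 51 118/ 50 119/ 49 118/ 45 118/ 45 118/ 45 111/ 48 131/ 45 150/ 46 150/ 42 149/ 41 
[... 775 characters left out ...]
 130/129 117/ 96 173/128 176/128 180/129
366 236/113 235/115 231/118 224/120 231/118 233/117 228/117 220/122 124/130 128/131 130/131 131/130 132/131 137/130 176/128 179/128
368 236/113 235/115 231/117 224/120 231/118 233/118 228/117 222/121 158/129 128/133 131/132 130/129 132/129 137/130 176/128 180/128
370 236/113 235/115 231/116 226/121 231/118 233/117 228/117 222/121 219/121 129/132 131/132 130/129 131/128 137/130 176/128 180/129
372 236/113 235/115 232/117 226/122 231/118 233/117 228/119 222/121 218/122 165/130 131/132 131/130 131/128 137/130 140/129 179/128
374 236/112 236/116 232/117 226/122 231/119 233/117 228/120 222/121 222/122 227/122 130/131 131/130 131/128 136/129 140/129 180/129
```

```bash
python3 -m crank '[[0,0,0.004,0],[0,0,0.004,0],[0,0,0.004,0],[0,0,0.004,0],[0,0,0.004,0]]' -1 30 >/dev/null
python3 -m crank '[[0,0,0,0],[0,0,-0.015,0],[0.006,0,-0.03,0],[0.012,0,-0.03,0],[0.012,0,-0.03,0]]'
python3 st.py .6193 .2095 .0463
python3 - <<'E'
from h import *
import pickle
c,p,M=pickle.load(open("last.pkl","rb"));pickle.dump((c,p,M),open("g3.pkl","wb"))
im=c["color"];h=cv2.cvtColor(im,cv2.COLOR_RGB2HSV)
for u in(272,290):
  s=h[:,u,1].astype(int)
  print(u,"rear",[(r,int(s[r]),int(h[r,u,2])) for r in range(204,230,2)],"front",[(r,int(s[r]),int(h[r,u,2])) for r in range(342,368,2)])
print([ (M.T@(ray(c,281,r,p[2]-.0103)-p)*1e3).round(1)[0] for r in (216,354)])
E
```

```text
clock: 27.75
position: [0.6232, 0.209, 0.0578]
ee_rot: [1.0, -0.032, 0.0, -0.0]
ft_force: [0.1, 0.1, -1.4]
grip_width: 0.407
grasp_force: 30.7
[0.6225 0.209  0.0571] [0.0002 0.     0.0002] yaw -3.6 go [-0.0079 -0.0006  0.0269] f [ 0.5 -0.2 -0.3] w 0.4093420889529443 j7 -2.1722506687405803
272 rear [(204, 16, 140), (206, 11, 135), (208, 93, 115), (210, 120, 132), (212, 124, 115), (214, 125, 92), (216, 126, 89), (218, 123, 89), (220, 60, 89), (222, 42, 84), (224, 47, 93), (226, 44, 110), (228, 44, 110)] front [(342, 48, 117), (344, 47, 115), (346, 49, 105), (348, 48, 111), (350, 48, 117), (352, 48, 118), (354, 45, 118), (356, 44, 117), (358, 99, 178), (360, 119, 230), (362, 118, 230), (364, 118, 230), (366, 118, 230)]
290 rear [(204, 15, 140), (206, 15, 136), (208, 87, 114), (210, 118, 130), (212, 121, 114), (214, 122, 92), (216, 123, 91), (218, 126, 95), (220, 61, 88), (222, 44, 86), (224, 43, 101), (226, 42, 135), (228, 42, 140)] front [(342, 48, 117), (344, 44, 116), (346, 44, 116), (348, 45, 126), (350, 45, 148), (352, 44, 145), (354, 45, 148), (356, 43, 149), (358, 75, 140), (360, 130, 133), (362, 119, 229), (364, 120, 229), (366, 119, 229)]
[np.float64(33.9), np.float64(-32.8)]
```

```bash
python3 -m crank '[[-0.003,-0.0005,0,0],[-0.003,-0.0005,0.01,0],[-0.003,-0.0005,0.02,0],[-0.003,-0.0005,0.026,0],[-0.003,-0.0005,0.028,0]]'
python3 -m crank '[[0,0,0.0015,0],[0,0,0.0015,0]]'
python3 -m crank '[[0,0,0,0],[0,0,0,0],[0,0,0,0],[0,0,0,0]]' 0.2 >/dev/null
python3 - <<'E'
from h import *
import pickle
c=imaging.camera("wrist");pickle.dump(c,open("g4.pkl","wb"));h=cv2.cvtColor(c["color"],cv2.COLOR_RGB2HSV)
for u in(272,290):
  s=h[:,u,1].astype(int)
  print(u,"rear",[(r,int(s[r]),int(h[r,u,2])) for r in range(204,230,2)],"front",[(r,int(s[r]),int(h[r,u,2])) for r in range(340,364,2)])
E
python3 -m crank '[[0,0,-0.03,0],[0,0,-0.08,0],[-0.05,0,-0.13,-0.1],[-0.09,0,-0.18,-0.2],[-0.13,0,-0.2,-0.3]]' >/dev/null
python3 -m crank '[[-0.05,0,0,-0.1],[-0.09,0,0,-0.2],[-0.09,0,0,-0.3],[-0.09,0,0,-0.4],[-0.09,0,0,-0.5]]' >/dev/null
python3 -m crank '[[0,0,0,-0.1],[0,0,0,-0.2],[0,0,0,-0.3],[0,0,0,-0.4],[0,0,0,-0.5]]' >/dev/null
python3 -m crank '[[0,0,0,-0.1],[0,0,0,-0.2],[0,0,0,-0.2],[0,0,0,-0.2]]' >/dev/null
python3 st.py .5292 .2154 .0540
```

```text
clock: 28.37
position: [0.621, 0.2093, 0.046]
ee_rot: [1.0, -0.031, -0.0, 0.0]
ft_force: [-5.2, -2.6, 10.7]
grip_width: 0.407
grasp_force: 31.8
clock: 28.53
position: [0.621, 0.2093, 0.046]
ee_rot: [1.0, -0.031, -0.0, 0.0]
ft_force: [-4.7, -2.5, 10.1]
grip_width: 0.41
grasp_force: 31.6
272 rear [(204, 14, 148), (206, 12, 149), (208, 12, 144), (210, 16, 141), (212, 15, 139), (214, 40, 122), (216, 120, 132), (218, 123, 116), (220, 114, 92), (222, 44, 86), (224, 41, 87), (226, 45, 103), (228, 46, 111)] front [(340, 47, 115), (342, 48, 117), (344, 48, 118), (346, 49, 114), (348, 49, 105), (350, 49, 115), (352, 48, 118), (354, 45, 118), (356, 44, 117), (358, 45, 118), (360, 116, 130), (362, 129, 134)]
290 rear [(204, 14, 150), (206, 12, 150), (208, 12, 145), (210, 14, 141), (212, 11, 139), (214, 31, 122), (216, 116, 128), (218, 120, 113), (220, 112, 91), (222, 42, 86), (224, 38, 87), (226, 41, 118), (228, 41, 138)] front [(340, 44, 116), (342, 46, 117), (344, 48, 117), (346, 44, 117), (348, 46, 117), (350, 43, 126), (352, 43, 147), (354, 42, 146), (356, 43, 149), (358, 44, 150), (360, 29, 96), (362, 16, 65)]
[0.5347 0.2037 0.1259] [0.     0.     0.0001] yaw 86.23 go [ 0.0283 -0.0157  0.1796] f [-0.1  0.3  0.4] w 0.5996504564729497 j7 -0.7046839524286295
```

```bash
python3 -m crank '[[0.015,-0.008,0,0],[0.028,-0.0155,0.03,0],[0.028,-0.0155,0.08,0],[0.028,-0.0155,0.13,0],[0.028,-0.0155,0.16,0]]' >/dev/null
python3 -m crank '[[0,0,0.012,0],[0,0,0.019,0],[0,0,0.019,0],[0,0,0.019,0]]' >/dev/null;python3 q.py
python3 -m crank '[[0,0,0,0],[0,0,0,0],[0,0,0,0],[0,0,0,0],[0,0,0,0]]' -1 60 >/dev/null;python3 q.py
python3 -m crank '[[0,-0.02,0,0],[0,-0.045,0,0],[0,-0.07,0,0],[0,-0.09,0,0],[0,-0.105,0,0]]' >/dev/null
python3 -m crank '[[0,-0.003,0,0],[0,-0.003,0,0]]' >/dev/null;python3 q.py;python3 sn.py
python3 -m crank '[[0,-0.005,0,0],[0,-0.0075,0,0],[0,-0.0075,0,0]]' >/dev/null;python3 q.py;python3 sn.py
python3 -m crank '[[0,-0.005,0,0],[0,-0.0075,0,0],[0,-0.0075,0,0]]' >/dev/null;python3 q.py;python3 sn.py
```

```text
travel -0.41 z 0.0546 f [ 0.6  0.  -0.6] t [0.04 0.01 0.01] tau [ -0.1 -57.9  -9.6 -31.2   0.   -0.   -0. ] g 0.0
travel 0.0 z 0.0546 f [-3.1 -1.5  6.2] t [-0.22  0.73 -0.09] tau [  0.1 -56.3  -9.  -31.4   0.4  -1.    0.1] g 58.4
travel 41.43 z 0.0547 f [ 9.7  1.7 -5.6] t [ 0.41 -1.8  -0.  ] tau [ -1.3 -54.2 -10.4 -27.4  -1.3   2.5  -0. ] g 58.8
{'pinR': [0.11, -0.03, 0.98], 'sideL': [0.11, 0.09, 0.97], 'sideR': [-0.17, 0.31, 0.95], 'tcL': [3.32, 0.12, 0.99], 'tcR': [1.42, -0.24, 0.78], 'tmid': [3.27, 0.12, 0.98]} tile-pin [3.3  1.4  3.25]
travel 44.06 z 0.0547 f [ 9.5  1.  -5.8] t [ 0.33 -1.89 -0.06] tau [ -1.4 -53.3 -10.3 -27.4  -1.4   2.6   0. ] g 58.9
{'pinR': [0.06, -0.06, 0.98], 'sideL': [0.11, 0.06, 0.97], 'sideR': [-0.2, 0.27, 0.95], 'tcL': [3.31, 0.13, 0.99], 'tcR': [1.34, -0.27, 0.77], 'tmid': [3.25, 0.13, 0.98]} tile-pin [3.32 1.35 3.26]
travel 46.97 z 0.0547 f [10.   1.  -5.4] t [ 0.26 -2.05 -0.  ] tau [ -1.4 -53.  -10.3 -27.3  -1.4   2.7   0. ] g 58.9
{'pinR': [-0.06, -0.02, 0.97], 'sideL': [0.07, -0.0, 0.97], 'sideR': [-0.28, 0.25, 0.98], 'tcL': [1.25, 0.16, 0.99], 'tcR': [1.04, -0.4, 0.85], 'tmid': [1.12, 0.17, 0.98]} tile-pin [1.34 1.13 1.21]
```

```bash
python3 - <<'E'
from h import *
import pickle
c=imaging.camera("wrist");pickle.dump(c,open("c47.pkl","wb"));g=cv2.cvtColor(c["color"],cv2.COLOR_RGB2GRAY)
B=np.array([.6193,.2095,0]);x=np.array([.9978,-.066,0]);y=np.array([.066,.9978,0])
f=lambda a,b,z:B+x*a/1e3+y*b/1e3+[0,0,z/1e3]
for P in((-38.5,8,35.8),(-38.5,-8,35.8),(-24,23.5,35.8),(-24,-23.5,35.8),(-33,0,36),(-33,0,30),(-33,18,36),(-33,-18,36),(-33,18,30),(-33,-18,30),(-24,0,36)):print(P,np.round(proj(c,f(*P)),1))
for v in range(226,326,3):print(v,"".join("%3x"%(g[v,u]) for u in range(466,560,2)))
E
```

```text
(-38.5, 8, 35.8) [502.9 266. ]
(-38.5, -8, 35.8) [496.1 297.4]
(-24, 23.5, 35.8) [543.4 233.6]
(-24, -23.5, 35.8) [520.4 326. ]
(-33, 0, 36) [511.8 282.2]
(-33, 0, 30) [504.  275.8]
(-33, 18, 36) [520.3 245.5]
(-33, -18, 36) [504.  316.3]
(-33, 18, 30) [511.8 240.2]
(-33, -18, 30) [496.6 309. ]
(-24, 0, 36) [531.7 282.2]
226  b0 b0 b0 b0 b0 b0 b0 b1 b0 b0 b0 b0 b0 a0 a0 a0 a1 a0 a0 a0 a0 a0 a1 a0 a0 68 2e 2c 2c 2c 2d 2a 2b 31 44 56 63 6b 68 85 a1 a1 54 54 53 54 54
229  a2 a3 b1 b0 b1 b1 b1 b1 b1 b0 b1 b1 ad a2 a1 9f 53 59 a2 a2 a2 a1 a1 a1 a1 a1 a2 8b 35 2b 2b 2b 28 47 62 75 8b 8f 8c 7f 53 54 54 54 54 53 53
232  6e 87 b2 b3 b2 b2 b2 b3 b2 b2 b2 b3 a3 90 54 54 54 54 54 54 54 55 55 53 54 54 54 55 54 54 44 2b 2a 4e 68 80 80 aa 93 85 55 54 55 55 55 54 54
235  6d 6d 6d b2 b1 b1 ad ad ad ad b1 b0 a2 53 53 53 53 4e 4d 4c 4c 4c 4c 4c 4c 4c 4c 4c 4b 4b 4c 4d 4d 41 59 72 81 86 73 4e 4e 4e 4d 4e 4d 4d 4e
238  6a 6b 6a af af ae 9e 9e 9e 9f af ae 9d 52 52 51 3e 27 29 2a 2b 2b 2b 2a 2a 2a 2b 2b 2a 2b 2c 2b 2a 2c 2a 2a 2a 2b 2a 2b 2a 2a 2b 2b 2a 2a 2a
241  67 67 67 66 51 8d 84 49 52 9a aa aa 96 4f 
[... 3486 characters left out ...]
aa a9 a9 a9 aa aa aa a9 4f 34 8e 58 b0 af b0 af ae b0 b1 b1 b0 af ad a7 a8 ae af af b0 b0 b0 af ac ab aa aa ab ab ab
316  a9 a9 a8 a9 a9 a9 a9 a9 a9 a9 a9 a9 a9 aa aa aa aa 91 28 28 2f 30 43 42 46 48 4b a5 a6 a6 a6 a4 6e 6e 6f 6f 6f 6e 6e 6f 72 72 7b 7b 7b 7c 7c
319  a8 a7 a7 a7 a7 a7 a7 a7 a6 a7 a7 a7 a7 a6 a6 a7 a6 a6 a6 4d 27 2c 35 4e 5f 69 6c 65 9e a7 a7 a4 62 61 62 63 63 63 62 62 63 63 62 63 62 63 62
322  a6 a6 a5 a6 a6 a6 a5 a6 a6 a6 a5 a5 a6 a5 a6 a6 a6 a6 a6 a5 8e 29 4b 68 7e a3 91 8a 7f a5 a5 60 60 60 60 60 61 77 77 77 77 77 77 77 77 a4 a4
325  a3 a4 a4 a4 a4 a4 a5 a5 a4 a4 a5 a4 a4 a4 a4 a4 a4 a4 a3 a4 a5 a3 5a 68 7f 8f 96 90 a4 a4 a4 a4 a4 a3 a4 a3 a4 a4 a3 a3 a3 a4 a4 a3 a4 a3 a3
```

```bash
python3 -m crank '[[0,-0.003,0,0],[0,-0.006,0,0],[0,-0.008,0.001,0],[0,-0.008,0.001,0]]' - 110 >/dev/null;python3 q.py;python3 sn.py
python3 -m crank '[[0,-0.004,0,0],[0,-0.008,0.002,0],[0,-0.008,0.003,0],[0,-0.008,0.003,0]]' >/dev/null;python3 q.py;python3 sn.py
python3 -m crank '[[0,-0.004,0,0],[0,-0.008,0.002,0],[0,-0.008,0.003,0],[0,-0.008,0.003,0]]' >/dev/null;python3 q.py;python3 sn.py
```

```text
travel 48.14 z 0.0549 f [17.8  1.9 -8.7] t [ 0.34 -3.56  0.03] tau [ -3.  -52.4 -12.  -24.1  -2.7   4.4  -0. ] g 108.0
{'pinR': [-0.23, 0.05, 0.97], 'sideL': [0.1, 0.03, 0.98], 'sideR': [-0.16, 0.14, 0.98], 'tcL': [0.05, 0.14, 0.99], 'tcR': [0.04, -0.05, 0.97], 'tmid': [0.07, 0.2, 0.98]} tile-pin [0.14 0.13 0.17]
travel 48.53 z 0.0549 f [26.9  1.5 -6.9] t [ 0.12 -5.37  0.02] tau [ -5.4 -49.8 -14.3 -19.   -4.5   6.3  -0. ] g 108.8
{'pinR': [-0.3, 0.06, 0.97], 'sideL': [0.13, -0.0, 0.97], 'sideR': [-0.09, 0.08, 0.99], 'tcL': [-0.2, -0.03, 1.0], 'tcR': [-0.08, -0.02, 0.99], 'tmid': [-0.08, 0.16, 0.98]} tile-pin [-0.11  0.01  0.01]
travel 48.8 z 0.0549 f [35.9  0.3 -6.5] t [-0.1  -7.27 -0.  ] tau [ -7.9 -47.4 -16.6 -13.8  -6.3   8.3  -0.1] g 109.0
{'pinR': [-0.25, 0.02, 0.96], 'sideL': [0.03, 0.05, 0.98], 'sideR': [-0.26, 0.12, 0.98], 'tcL': [-0.22, 0.12, 1.0], 'tcR': [-0.12, -0.0, 0.98], 'tmid': [-0.21, 0.17, 0.98]} tile-pin [-0.06  0.04 -0.05]
```

```bash
python3 -m crank '[[0,-0.004,0.001,0],[0,-0.008,0.002,0],[0,-0.01,0.003,0],[0,-0.01,0.003,0]]' >/dev/null;python3 q.py;python3 sn.py
python3 -m crank '[[0,-0.004,0.001,0],[0,-0.008,0.002,0],[0,-0.01,0.003,0],[0,-0.01,0.003,0]]' >/dev/null;python3 q.py;python3 sn.py;python3 -c "
from h import *
print(readout.get_obs()['clock'])"
```

```text
travel 49.22 z 0.0549 f [ 49.3  -1.3 -10.4] t [-0.27 -9.91 -0.01] tau [-10.9 -46.1 -19.9  -7.6  -8.7  11.2  -0.1] g 109.0
{'pinR': [-0.25, 0.08, 0.96], 'sideL': [-0.06, 0.0, 0.96], 'sideR': [-0.24, 0.13, 0.99], 'tcL': [-0.38, 0.12, 0.99], 'tcR': [-0.39, 0.05, 0.98], 'tmid': [-0.39, 0.16, 0.98]} tile-pin [-0.2  -0.2  -0.21]
travel 49.6 z 0.0549 f [ 63.8  -1.  -13.3] t [ -0.3  -12.63   0.08] tau [-14.  -44.6 -23.3  -1.5 -11.1  14.2  -0.2] g 108.9
{'pinR': [-0.34, 0.09, 0.97], 'sideL': [-0.23, 0.01, 0.96], 'sideR': [-0.19, 0.09, 0.99], 'tcL': [-0.52, 0.14, 0.99], 'tcR': [-0.47, 0.06, 0.98], 'tmid': [-0.54, 0.15, 0.98]} tile-pin [-0.27 -0.22 -0.29]
35.0667
```

```bash
python3 -m crank '[[0,0,0,0],[0,0,0,0],[0,0,0,0],[0,0,0,0],[0,0,0,0]]' >/dev/null;python3 q.py;python3 sn.py; python3 -c "
from workcell import manip
print(manip.hand_in())"
```

```text
travel 49.58 z 0.0549 f [ 63.5  -1.2 -13.1] t [ -0.29 -12.61   0.06] tau [-14.  -44.4 -23.3  -1.6 -11.1  14.1  -0.2] g 108.7
{'pinR': [-0.3, 0.05, 0.97], 'sideL': [-0.24, 0.02, 0.95], 'sideR': [-0.2, 0.11, 0.99], 'tcL': [-0.53, 0.14, 0.99], 'tcR': [-0.43, 0.02, 0.98], 'tmid': [-0.51, 0.16, 0.98]} tile-pin [-0.28 -0.18 -0.26]
the job is handed in; nothing more can be done
None
```

I handed the job in with the frame held at 49.6 mm of travel, about 1.4 mm short of the second line (51 mm): from about 45 mm something on the frame pushed the tile forward until it jammed against the front pins (cause not found), so I held it there at about 64 N instead of the expected 11 N. By my measurements the tile lies flat, face up, between the pins with its hole end at the mask; I never re-checked the bowl and bystanders in the pictures, and no verdict came back.

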